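Lay a pinwheel layer of slide cartons on the transport slab

ROBOT

A 7-joint arm with a two-finger parallel gripper is mounted at the origin on a cart in front of the work surface, level with it; the furniture and walls round the work are solid. World frame = base frame: x ahead of the robot, y to its left, z up, the work surface at z = 0. Lengths are in m, angles in rad, forces in N, time in s.
With the tool pointing down it reaches from about 0.425 to 0.875 m from the base axis. Payload 4.7 kg.
Tool frame: the origin (TCP) lies at the very end of the fingers, on their centre line; the grasp point (between the pads) lies 19 mm behind it; z points along the fingers, y is the line along which they close (so a half turn about z gives the same grasp; the last joint's range is limited). The gripper opens to 87 mm and grips with 3 to 60 N. Pads are 19 mm wide; open, the fingers measure 117 mm over their backs; the gripper's body (75 mm by 190 mm) begins 51 mm behind the grasp point.
Start: joints at [1.12, 0.321, -0.07, 1.45, 0.023, 1.371, -0.057], TCP at [0.291, -0.581, 0.223] pointing down, gripper open.
Joint ranges: [-2.86, 2.86], [-0.3, 2.09], [-1.38, 1.24], [0.06, 2.45], [-1.56, 4.7], [0.09, 2.05], [-2.69, 2.69]. Speed limits (rad/s): [2.57, 2.57, 3.14, 3.14, 3.14, 3.14, 3.14].

INTERFACE

Orientations are given as a rotation vector (axis times angle).
In Python, from bench import arm gives the robot as it stands. The module is installed in compiled form; this text tells all that it offers.
- The arm moves only by the tool jog_arm, never from a script. Its argument "motion" is a list of rows, each an object with "rot": the turn, a rotation vector about the tool's x, y, z in degrees, a list of three; "travel": the shift along the tool's x, y, z in mm, a list of three; "fingers": the opening in per cent of the stroke, from 0 (shut) to 100 (fully open). A call has exactly 8 rows; each row is the pose to reach, as a shift and turn from the pose commanded when the call began, along the tool's axes at that moment; what a row does not reach only later rows make up. A row lasts 1/10 s, in which the tool goes at most 50 mm and 8.59 degrees, less where a joint would pass 70% of its speed; a pose out of reach is approached as far as the arm can. A call with a gripper value outside its range is refused whole. The fingers move at their own pace and stop on an object; "force" is the grip in N (left out, the last holds). Time passes only in rows, so rows that repeat a pose let the fingers close, or fill a call up. It gives the time, the measured TCP pose, the force, the opening and the grip force at its end, in the units of the state.
- arm.state(): the state, without advancing time (a new reading comes with each control period).
- arm.capture(name): name is "scene" or "top" or "wrist"; returns a dict with "pixels" (420x560x3 uint8, blue, green, red), "mtx" (3x3 intrinsics, pixels), "origin" and "rotation" of the camera in the world. Camera axes: x right, y down, z forward; pixel columns grow to the right and rows downward; lengths in m; the calibration is good to about 2 mm. The wrist camera is an equidistant fisheye: a pixel r from the principal point sees the ray r / f radians off the axis. A picture is of the moment at which its call begins. There is no depth.
- arm.close_job(): hands the job in; it is judged then, once.
Trained networks look in a picture, given as the dict that the camera call returned (one of the last four; its "shot" number tells which), for a name from the list of things; names that differ only in an ending like _2 or _b are one class to them, and where a whole thing is asked for, a point or a joint stands for the part that bears it (a point fixed in the world has none). Each returns a list of dicts, best first, with "conf" (0 to 1); they miss things now and then, are a little off and sometimes report something else, mostly with a low value. They report only what shows in the picture. A call takes as long as a camera call.
- arm.search_frame(picture, target): "location" ([x, y, z] in m, in world coordinates, good to about 4 mm: the middle of the surface that is visible of it).
- arm.cut_out(picture, target): "region" (420x560 bool, what is visible of it).
- arm.place_of(picture, target): "location" ([x, y, z] in m, in world coordinates, good to about 4 mm: a listed point, or the origin of a listed thing).
The state is a dict: "time_s": time; "joints": joint angles; "dq": joint speeds; "joint_torque": joint torques, N m; "tcp_pos": TCP position; "orientation": TCP orientation; "contact_force": force on the tool from outside, world axes, zero at the start; "moment": the same for the moment, N m; "opening": finger opening in m; "grip_force": force on a finger pad.
Only numpy, scipy, OpenCV 4.12 (cv2) and the standard library are available. Lean on these libraries where they do the work, as an engineer would, in place of code of your own. Each camera call takes 0.05 s, during which the arm holds its last target. There are 200 camera calls.

TASK

Finish the layer of slide cartons on the small wooden slab: with the one already lying there, the other three must lie flat in a pinwheel of four, each along one edge of the slab with one end closed up to the side of its neighbour leaving only small gaps, and a square hole left in the middle. The carton that stands on end must first be laid back in the sloping metal rest, down on its ledge, and let go, then taken again from its broad side so that it can be laid flat. Leave the carton already on the slab in its place, do not disturb the timer and the dropper bottle, and let go of everything at the end.

Things in the scene. Friction and masses are not known exactly. Their poses are not given: they have to be found in the camera images.
- slab: fixed square wooden pallet slab, 150 x 150 mm, top face 22 mm above the bench; origin at the centre of its underside, z up, x and y parallel to its edges; its yaw may be anything. The carton already there belongs at (-47, -23, 36) mm in this frame, length along y. Finished gaps are 4 mm, the hole about 50 mm square: fingers have room there beside each carton's end half that borders it
- place_1 (a point): free place in the pinwheel: where the centre of a carton lying flat belongs, 23, -47 mm from the slab's centre along its x and y, 36 mm above the bench, the carton's length along this point's x axis (axes as the slab's); the three may be filled in any order
- place_2 (a point): free place in the pinwheel: where the centre of a carton lying flat belongs, 47, 23 mm from the slab's centre along its x and y, 36 mm above the bench, the carton's length along this point's y axis (axes as the slab's); the three may be filled in any order
- place_3 (a point): free place in the pinwheel: where the centre of a carton lying flat belongs, -23, 47 mm from the slab's centre along its x and y, 36 mm above the bench, the carton's length along this point's x axis (axes as the slab's); the three may be filled in any order
- carton_laid_centre (a point): the carton that already lies in its place on the slab, the same as the others: 90 x 42 x 28 mm; the point is its centre; x along its length (along the slab's y), z up; loose
- carton_flat_1_centre (a point): brown board carton lying flat on the bench, 90 x 42 x 28 mm, 0.12 kg, with a small blank white label; the point is the centre of the carton (14 mm above what it lies on); x along its 90 mm length, y across its 42 mm width, z through its 28 mm thickness (up)
- carton_flat_2_centre (a point): brown board carton lying flat on the bench, 90 x 42 x 28 mm, 0.12 kg, with a small blank white label; the point is the centre of the carton (14 mm above what it lies on); x along its 90 mm length, y across its 42 mm width, z through its 28 mm thickness (up)
- carton_upright_centre (a point): the same brown board carton, but standing on its end on the bench, 90 mm high; the point is its centre (45 mm above the bench); z along its 90 mm length (up at the start), y across its 42 mm width, x through its 28 mm thickness
- rest_seat (a point): where the centre of a carton lies in the rest when its broad face is on the sloping board and its end on the ledge: 64 mm above the bench, 14 mm off the board's face, 45 mm up the slope from the ledge. Axes: x level towards the rest's high side, y level across the board, z up; up-slope is (1,0,1)/1.414, out of the board's face (-1,0,1)/1.414
- rest: fixed sloping metal rest, 106 x 60 mm on plan, 84 mm high, origin at its underside: a board 30 mm wide (narrower than the carton, fingers pass on both sides), at 45 degrees, rising towards +x, a ledge square to it at the foot, and two cheeks there, 50 mm apart inside, reaching 18 mm up the slope
- timer: bystander: bench timer, 68 x 40 x 58 mm, origin at the centre of its underside
- dropper_bottle: bystander: brown dropper bottle, 33 mm across, 102 mm high, origin at the centre of its underside

How it is judged:
On the way:
1. the upright carton leans back in the sloping rest, down on its ledge (centre within 14 mm of the seat, slope within about 8 degrees), released and still (distance between carton_upright_centre and rest_seat below 0.014 m and angle between carton_upright_centre's own z axis and vertical between 0.65 and 0.92 rad and angle between the y axis of carton_upright_centre and the y axis of rest_seat, either way round below 0.15 rad and contact force between the fingers and carton_upright below 0.1 N and linear speed of carton_upright below 0.02 m/s), for 0.2 s.
At the end, for the whole second after the job is handed in: All four cartons lie flat in the pinwheel, the first in its own place, the others one in each remaining place in any order: each centre within 9 mm along each slab axis and 5 mm in height, square within 0.12 rad, flat within 0.1 rad, at rest and released (x of carton_laid_centre in the frame of slab between -0.056 and -0.038 m and y of carton_laid_centre in the frame of slab between -0.032 and -0.014 m and z of carton_laid_centre in the frame of slab between 0.031 and 0.041 m and angle between the x axis of carton_laid_centre and the y axis of slab, either way round below 0.12 rad and angle between the z axis of carton_laid_centre and the z axis of slab, either way round below 0.1 rad and ((x of carton_flat_1_centre in the frame of slab between 0.014 and 0.032 m and y of carton_flat_1_centre in the frame of slab between -0.056 and -0.038 m and z of carton_flat_1_centre in the frame of slab between 0.031 and 0.041 m and angle between the x axis of carton_flat_1_centre and the x axis of slab, either way round below 0.12 rad and angle between the z axis of carton_flat_1_centre and the z axis of slab, either way round below 0.1 rad) or (x of carton_flat_1_centre in the frame of slab between 0.038 and 0.056 m and y of carton_flat_1_centre in the frame of slab between 0.014 and 0.032 m and z of carton_flat_1_centre in the frame of slab between 0.031 and 0.041 m and angle between the x axis of carton_flat_1_centre and the y axis of slab, either way round below 0.12 rad and angle between the z axis of carton_flat_1_centre and the z axis of slab, either way round below 0.1 rad) or (x of carton_flat_1_centre in the frame of slab between -0.032 and -0.014 m and y of carton_flat_1_centre in the frame of slab between 0.038 and 0.056 m and z of carton_flat_1_centre in the frame of slab between 0.031 and 0.041 m and angle between the x axis of carton_flat_1_centre and the x axis of slab, either way round below 0.12 rad and angle between the z axis of carton_flat_1_centre and the z axis of slab, either way round below 0.1 rad)) and ((x of carton_flat_2_centre in the frame of slab between 0.014 and 0.032 m and y of carton_flat_2_centre in the frame of slab between -0.056 and -0.038 m and z of carton_flat_2_centre in the frame of slab between 0.031 and 0.041 m and angle between the x axis of carton_flat_2_centre and the x axis of slab, either way round below 0.12 rad and angle between the z axis of carton_flat_2_centre and the z axis of slab, either way round below 0.1 rad) or (x of carton_flat_2_centre in the frame of slab between 0.038 and 0.056 m and y of carton_flat_2_centre in the frame of slab between 0.014 and 0.032 m and z of carton_flat_2_centre in the frame of slab between 0.031 and 0.041 m and angle between the x axis of carton_flat_2_centre and the y axis of slab, either way round below 0.12 rad and angle between the z axis of carton_flat_2_centre and the z axis of slab, either way round below 0.1 rad) or (x of carton_flat_2_centre in the frame of slab between -0.032 and -0.014 m and y of carton_flat_2_centre in the frame of slab between 0.038 and 0.056 m and z of carton_flat_2_centre in the frame of slab between 0.031 and 0.041 m and angle between the x axis of carton_flat_2_centre and the x axis of slab, either way round below 0.12 rad and angle between the z axis of carton_flat_2_centre and the z axis of slab, either way round below 0.1 rad)) and ((x of carton_upright_centre in the frame of slab between 0.014 and 0.032 m and y of carton_upright_centre in the frame of slab between -0.056 and -0.038 m and z of carton_upright_centre in the frame of slab between 0.031 and 0.041 m and angle between the z axis of carton_upright_centre and the x axis of slab, either way round below 0.12 rad and angle between the x axis of carton_upright_centre and the z axis of slab, either way round below 0.1 rad) or (x of carton_upright_centre in the frame of slab between 0.038 and 0.056 m and y of carton_upright_centre in the frame of slab between 0.014 and 0.032 m and z of carton_upright_centre in the frame of slab between 0.031 and 0.041 m and angle between the z axis of carton_upright_centre and the y axis of slab, either way round below 0.12 rad and angle between the x axis of carton_upright_centre and the z axis of slab, either way round below 0.1 rad) or (x of carton_upright_centre in the frame of slab between -0.032 and -0.014 m and y of carton_upright_centre in the frame of slab between 0.038 and 0.056 m and z of carton_upright_centre in the frame of slab between 0.031 and 0.041 m and angle between the z axis of carton_upright_centre and the x axis of slab, either way round below 0.12 rad and angle between the x axis of carton_upright_centre and the z axis of slab, either way round below 0.1 rad)) and linear speed of each of carton_flat_1, carton_flat_2, carton_upright, carton_laid below 0.02 m/s and contact force between the fingers and carton_flat_1 below 0.1 N and contact force between the fingers and carton_flat_2 below 0.1 N and contact force between the fingers and carton_upright below 0.1 N and contact force between the fingers and carton_laid below 0.1 N); the robot touches nothing.
It fails at once if the bench timer is pushed more than 30 mm or tipped over (distance of timer from where it was at the start of the episode above 0.03 m or angle between timer's own z axis and vertical above 0.6 rad).
It fails at once if the dropper bottle is pushed more than 30 mm or tipped over (distance of dropper_bottle from where it was at the start of the episode above 0.03 m or angle between dropper_bottle's own z axis and vertical above 0.6 rad).
It also fails if it takes over 72 s, if anything falls off the work surface, if the arm or the gripper's body presses on something with over 40 N, if the wrist force passes 120 N, or if a joint passes its speed limit or range.

## Working session

There is one attempt and no reset: what is moved stays moved. The work goes in short steps, Python scripts to look and compute and a tool call to move; the robot and the scene stay as the last step left them, time stands still between calls to the robot, and variables do not carry over. Pictures are saved under pics/ and viewed, at most 10 in all, crops included, and the job is handed in when it is done.

Besides the shell and the picture viewer there is one more tool, called after "Call:" by a JSON object that holds its "op" and its "data", one argument or row to a line. jog_arm: Moves the arm, as the interface text tells. Its arguments: {"type":"object","properties":{"motion":{"type":"array","items":{"type":"object","properties":{"rot":{"type":"array","items":{"type":"number"}},"travel":{"type":"array","items":{"type":"number"}},"fingers":{"type":"number"}}}},"force":{"type":"number"}},"required":["motion"]}

```bash
mkdir -p pics; cat > h.py <<'E'
import numpy as np, cv2
from bench import arm
from scipy.spatial.transform import Rotation as R
def shot(n,f=None):
    p=arm.capture(n)
    if f: cv2.imwrite('pics/'+f,p['pixels'])
    return p
def proj(p,X):
    X=np.atleast_2d(X); c=(X-p['origin'])@np.array(p['rotation']); q=c@np.array(p['mtx']).T
    return q[:,:2]/q[:,2:]
def onplane(p,uv,z):
    uv=np.atleast_2d(uv); d=np.c_[uv,np.ones(len(uv))]@np.linalg.inv(p['mtx']).T@np.array(p['rotation']).T
    o=np.array(p['origin']); return o+d*((z-o[2])/d[:,2:])
E
python3 - <<'E'
from h import *
np.set_printoptions(precision=4,suppress=True)
print(arm.state())
for n in ['top','scene']:
    p=shot(n,n+'0.png'); print(n,p['origin'],p['rotation'],p['mtx'])
    for t in ['slab','carton_laid_centre','carton_flat_1_centre','carton_upright_centre','rest_seat','rest','timer','dropper_bottle','place_1']:
        try: print(t,[(np.round(d['location'],4),round(d['conf'],2)) for d in arm.place_of(p,t)])
        except Exception as e: print(t,e)
E
```

```text
{'time_s': 0.0, 'joints': array([ 1.1201,  0.3218, -0.0701,  1.4517,  0.0226,  1.3708, -0.0569]), 'dq': array([ 0.    , -0.0033,  0.002 , -0.0001, -0.0004,  0.0021, -0.0002]), 'joint_torque': array([  0.0008, -49.1283,  -0.4036, -31.2527,  -0.0642,   0.0438,
         0.0002]), 'tcp_pos': array([ 0.2911, -0.5806,  0.2214]), 'orientation': array([-3.0553, -0.7232,  0.0009]), 'contact_force': array([-0.7473,  0.684 , -0.8518]), 'moment': array([ 0.0076, -0.0152, -0.0048]), 'grip_force': 0.0, 'opening': 0.08638685060488917}
top [ 0.3767 -0.0597  0.9931] [-2.0768  2.1438 -0.2241] [[433.7562   0.     282.4927]
 [  0.     433.7562 213.7069]
 [  0.       0.       1.    ]]
slab [(array([0.5002, 0.0763, 0.0034]), 0.86)]
carton_laid_centre [(array([0.5502, 0.0651, 0.0352]), 0.72), (array([0.4888, 0.0253, 0.0341]), 0.45)]
carton_flat_1_centre []
carton_upright_centre [(array([ 0.4466, -0.3246,  0.0476]), 0.69)]
rest_seat [(array([ 0.4363, -0.1471,  0.0618]), 0.85)]
rest [(array([0.727 , 0.018 , 0.0077]), 0.61), (array([ 0.4466, -0.1382, -0.0037]), 0.6)]
timer [(array([0.7302, 0.0191, 0.0089]), 0
[... 401 characters left out ...]
ay([0.5073, 0.1287, 0.0318]), 0.28)]
carton_laid_centre [(array([0.5484, 0.0654, 0.0369]), 0.61), (array([0.5057, 0.1296, 0.0317]), 0.3)]
carton_flat_1_centre [(array([ 0.5834, -0.3005,  0.0133]), 0.59)]
carton_upright_centre [(array([ 0.446 , -0.3217,  0.0417]), 0.7)]
rest_seat [(array([ 0.4378, -0.1481,  0.0644]), 0.82), (array([ 0.6098, -0.1231,  0.014 ]), 0.54)]
rest [(array([ 0.4419, -0.1361, -0.0004]), 0.86)]
timer [(array([ 0.7294,  0.0182, -0.0009]), 0.8)]
dropper_bottle [(array([ 0.719 ,  0.1601, -0.003 ]), 0.67)]
place_1 [(array([0.5082, 0.1292, 0.031 ]), 0.84), (array([0.5493, 0.0665, 0.0368]), 0.66), (array([0.4493, 0.0952, 0.0365]), 0.6), (array([0.4829, 0.0283, 0.0331]), 0.59)]
```

View pics/top0.png

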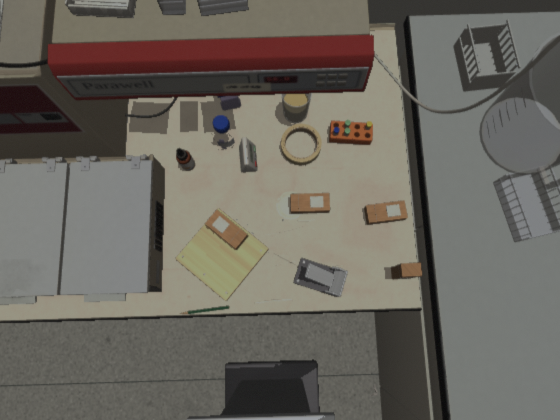

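View pics/scene0.png

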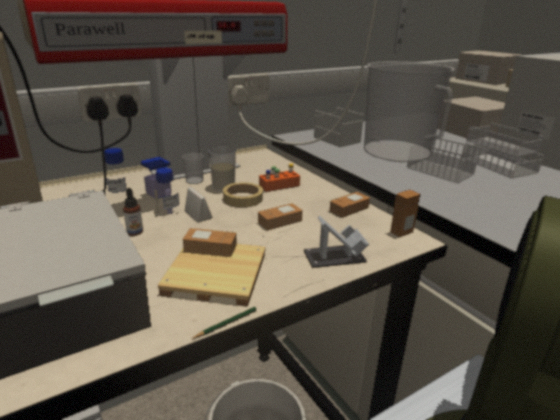

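The pictures show the slab at top px (222,254) with a carton at (227,228). The flat cartons are at (310,203) and (387,212), the upright one at (410,270) and the rest at (320,277), with its high side to the left. A tall bath or oven stands just left of the slab (edge about px 160), so I need its height for gripper clearance. I'll fit the poses next.

```bash
cat > m.py <<'E'
from h import *
from scipy.optimize import minimize
def corners(c,Rm,s):
    g=np.array([[i,j,k] for i in(-1,1) for j in(-1,1) for k in(-1,1)])*np.array(s)/2
    return np.array(c)+g@np.array(Rm).T
def mask(p,X):
    h=cv2.convexHull((proj(p,X)*64).astype(np.int32)); 
    m=np.zeros((420*2,560*2),np.uint8)
    cv2.fillConvexPoly(m,h//32,1); return m
def fit(obs,f,x0,step):
    T=[(p,cv2.resize(r.astype(np.uint8),None,fx=2,fy=2,interpolation=0)) for p,r in obs]
    def cost(x):
        return sum(1-(t&mm).sum()/max(1,(t|mm).sum()) for p,t in T for mm in [mask(p,f(x))])
    b=minimize(cost,x0,method='Nelder-Mead',options=dict(initial_simplex=np.vstack([x0]+[np.array(x0)+np.eye(len(x0))[i]*step[i] for i in range(len(x0))]),maxiter=250,xatol=1e-4,fatol=1e-4))
    return b.x,b.fun
def rz(a): return R.from_euler('z',a).as_matrix()
E
python3 - <<'E'
from m import *
np.set_printoptions(precision=4,suppress=True)
P=[shot('top'),shot('scene')]
def cen(m): ys,xs=np.nonzero(m); return np.array([xs.mean(),ys.mean()])
def pick(t,X):
    o=[]
    for p in P:
        c=[d for d in arm.cut_out(p,t) if np.linalg.norm(cen(d['region'])-proj(p,X)[0])<15]
        print(t,P.index(p),[(round(d['conf'],2),int(d['region'].sum())) for d in c])
        if c:o.append((p,c[0]['region']))
    return o
flat=lambda s,z:(lambda x:corners([x[0],x[1],z],rz(x[2]),s))
for t,X,z,s,a in [('slab',[.5,.076,.011],.011,(.15,.15,.022),2.46),('carton_laid_centre',[.549,.065,.036],.036,(.09,.042,.028),4.03),
  ('carton_flat_1_centre',[.597,-.123,.014],.014,(.09,.042,.028),1.57),('carton_flat_1_centre',[.583,-.3,.014],.014,(.09,.042,.028),1.6),
  ('carton_upright_centre',[.446,-.323,.045],.045,(.028,.042,.09),0.05),('timer',[.73,.018,.029],.029,(.068,.04,.058),1.6)]:
    o=pick(t,X)
    for q in ([o]+[[k] for k in o] if len(o)>1 else [o]):
      if q: print(fit(q,flat(s,z),[X[0],X[1],a],[.01,.01,.15]))
ims=[cv2.resize(P[1]['pixels'][170:400,0:300],(400,307)),cv2.resize(P[0]['pixels'][240:320,270:370],(400,320))]
ims2=[cv2.resize(P[0]['pixels'][140:310,100:290],(400,358)),cv2.resize(P[1]['pixels'][200:280,290:390],(400,320))]
pad=lambda l:np.vstack([np.vstack(l),np.zeros((700-sum(i.shape[0] for i in l),400,3),np.uint8)])
c=np.hstack([pad(ims),pad(ims2)]); cv2.imwrite('pics/c1.png',cv2.resize(c,(685,600)))
E
```

```text
Traceback (most recent call last):
  File "h.py", line 9, in proj
    X=np.atleast_2d(X); c=(X-p['origin'])@np.array(p['rotation']); q=c@np.array(p['mtx']).T
                                                                     ~^~~~~~~~~~~~~~~~~~~~~
ValueError: matmul: Input operand 1 has a mismatch in its core dimension 0, with gufunc signature (n?,k),(k,m?)->(n?,m?) (size 3 is different from 1)
```

Rotation is a rotation vector, so I'll convert it in `shot`.

```bash
sed -i "s/^    if f: cv2/    p['rv']=p['rotation']; p=dict(p)\n    if f: cv2/; s/np.array(p\['rotation'\])/R.from_rotvec(p['rotation']).as_matrix()/" h.py
cat > a.py <<'E'
from m import *
np.set_printoptions(precision=4,suppress=True)
P=[shot('top'),shot('scene')]
def cen(m): ys,xs=np.nonzero(m); return np.array([xs.mean(),ys.mean()])
def pick(t,X):
    o=[]
    for p in P:
        c=[d for d in arm.cut_out(p,t) if np.linalg.norm(cen(d['region'])-proj(p,X)[0])<15]
        print(t,P.index(p),[(round(d['conf'],2),int(d['region'].sum())) for d in c])
        if c:o.append((p,c[0]['region']))
    return o
flat=lambda s,z:(lambda x:corners([x[0],x[1],z],rz(x[2]),s))
if __name__=='__main__':
  for t,X,z,s,a in [('slab',[.5,.076,.011],.011,(.15,.15,.022),2.46),('carton_laid_centre',[.549,.065,.036],.036,(.09,.042,.028),4.03),
  ('carton_flat_1_centre',[.597,-.123,.014],.014,(.09,.042,.028),1.57),('carton_flat_1_centre',[.583,-.3,.014],.014,(.09,.042,.028),1.6),
  ('carton_upright_centre',[.446,-.323,.045],.045,(.028,.042,.09),0.05)]:
    o=pick(t,X)
    for q in ([o]+[[k] for k in o] if len(o)>1 else [o]):
      if q: print(*fit(q,flat(s,z),[X[0],X[1],a],[.01,.01,.15]))
  ims=[cv2.resize(P[1]['pixels'][170:400,0:300],(400,307)),cv2.resize(P[0]['pixels'][240:320,270:370],(400,320))]
  ims2=[cv2.resize(P[0]['pixels'][140:310,100:290],(400,358)),cv2.resize(P[1]['pixels'][200:280,290:390],(400,320))]
  pad=lambda l:np.vstack([np.vstack(l),np.zeros((700-sum(i.shape[0] for i in l),400,3),np.uint8)])
  c=np.hstack([pad(ims),pad(ims2)]); cv2.imwrite('pics/c1.png',cv2.resize(c,(685,600)))
E
python3 a.py
```

```text
slab 0 [(0.57, 3681)]Traceback (most recent call last):
  File "a.py", line 17, in <module>
    o=pick(t,X)
  File "a.py", line 9, in pick
    print(t,P.index(p),[(round(d['conf'],2),int(d['region'].sum())) for d in c])
            ~~~~~~~^^^
ValueError: The truth value of an array with more than one element is ambiguous. Use a.any() or a.all()
```

```bash
sed -i "s/print(t,P.index(p),/print(t,/" a.py
python3 a.py
```

```text
slab [(0.68, 3532)]
slab [(0.71, 4374)]
[0.4991 0.0757 2.4454] 0.43124490235838875
[0.498  0.0744 2.443 ] 0.22444603288062903
[0.5009 0.075  2.4312] 0.20421091008522085
carton_laid_centre [(0.74, 810)]
carton_laid_centre [(0.57, 1192)]
[0.5489 0.062  4.0202] 0.14990138352870575
[0.5485 0.0617 4.0126] 0.04367201426024958
[0.549  0.0622 4.0671] 0.10124669437098599
carton_flat_1_centre []
carton_flat_1_centre []
carton_flat_1_centre [(0.57, 838)]
carton_flat_1_centre [(0.88, 680)]
[ 0.5807 -0.3012  1.6701] 0.14129139282770864
[ 0.5809 -0.302   1.6573] 0.04414310444316216
[ 0.5812 -0.3001  1.7217] 0.09425133689839571
carton_upright_centre [(0.73, 446)]
carton_upright_centre [(0.91, 1054)]
[ 0.4438 -0.3266  0.0319] 0.13822352029681517
[ 0.4434 -0.3265  0.0242] 0.06947368421052635
[ 0.4446 -0.3267  0.1137] 0.05066483264557542
```

View pics/c1.png

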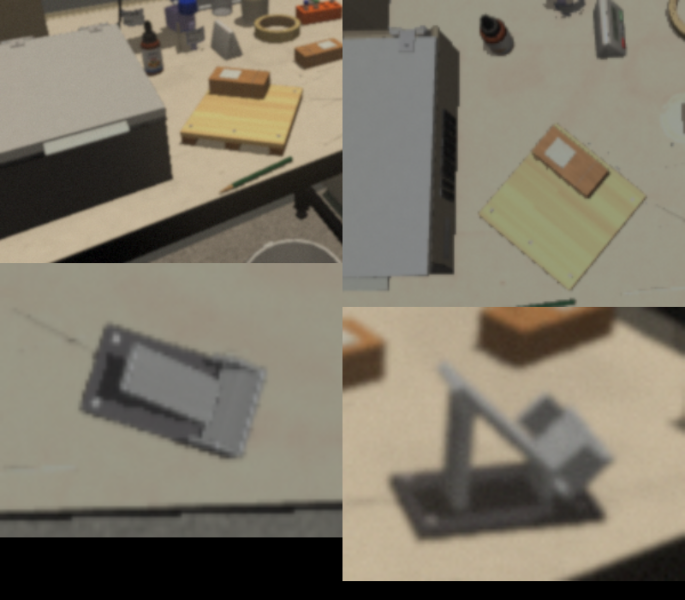

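The crops show the rest's base corners at top px of about (301,257), (293,283), (340,297) and (348,271). The oven-like box has top edge px 148 and bottom edge px 163, and its near top corner is at scene px (143,265). I'll triangulate these and get the missing carton by colour.

```bash
cat > b.py <<'E'
from a import *
def tri(uvs):
    A=[];b=[]
    for p,uv in zip(P,uvs):
        d=onplane(p,uv,0)[0]-p['origin']; d/=np.linalg.norm(d); M=np.eye(3)-np.outer(d,d); A.append(M); b.append(M@p['origin'])
    return np.linalg.lstsq(np.vstack(A),np.hstack(b),rcond=None)[0]
print('oven top near',tri([(148.3,290.9),(142.7,264.6)]),'base',onplane(P[0],[(162.7,290.9),(163.8,167.7)],0),tri([(162.7,290.9),(149.7,325.9)]))
c=onplane(P[0],[(301.2,257.5),(293.4,282.9),(340.1,296.9),(347.9,270.6)],0.006)
print('rest base',c,c.mean(0), [np.degrees(np.arctan2(*(a-b)[1::-1])) for a,b in [(c[0],c[3]),(c[1],c[2])]], np.degrees(np.arctan2(*(c[0]-c[1])[1::-1])))
# colour mask
hsv=[cv2.cvtColor(p['pixels'],cv2.COLOR_BGR2HSV) for p in P]
Q=arm.cut_out(P[0],'carton_laid_centre')[0]['region']
print(np.percentile(hsv[0][Q],[10,50,90],axis=0))
obs=[]
for i,(p,h) in enumerate(zip(P,hsv)):
    m=cv2.inRange(h,(3,70,40),(16,255,220)); m=cv2.morphologyEx(m,cv2.MORPH_CLOSE,np.ones((11,11)))
    n,l,st,ce=cv2.connectedComponentsWithStats(m); u=proj(p,[.597,-.123,.014])[0]
    k=1+np.argmin(np.linalg.norm(ce[1:]-u,axis=1)); print(u,ce[k],st[k]); obs.append((p,l==k))
for q in [obs,obs[:1],obs[1:]]: print(*fit(q,flat((.09,.042,.028),.014),[.597,-.123,1.57],[.01,.01,.15]))
# slab union
L=[.5489,.062]
def cost(x):
    s=0
    for p in P:
        o=np.zeros((420,560),bool)
        for t in('slab','carton_laid_centre'):
            r=RG[id(p),t]; o|=r
        o=cv2.resize(o.astype(np.uint8),None,fx=2,fy=2,interpolation=0)
        Rm=rz(x[2]); cc=np.array([x[0],x[1],.036])+Rm@[-.047,-.023,0]
        m=mask(p,corners([x[0],x[1],.011],Rm,(.15,.15,.022)))|mask(p,corners(cc,Rm,(.042,.09,.028)))
        s+=1-(o&m).sum()/(o|m).sum()
    return s
RG={(id(p),t):arm.cut_out(p,t)[0]['region'] for p in P for t in('slab','carton_laid_centre')}
x0=np.array([.5,.076,2.45]); b=minimize(cost,x0,method='Nelder-Mead',options=dict(initial_simplex=np.vstack([x0,x0+[.01,0,0],x0+[0,.01,0],x0+[0,0,.1]]),maxiter=200)); print('slab',b.x,b.fun)
a=b.x[2]; 
for n,v in dict(laid=(-47,-23),p1=(23,-47),p2=(47,23),p3=(-23,47)).items(): print(n,b.x[:2]+rz(a)[:2,:2]@np.array(v)/1000)
E
python3 b.py
```

```text
oven top near [0.4168 0.2127 0.1122] base [[0.4198 0.212  0.    ]
 [0.7111 0.217  0.    ]] [0.4208 0.2137 0.0042]
rest base [[ 0.4846 -0.1032  0.006 ]
 [ 0.428  -0.0833  0.006 ]
 [ 0.3938 -0.1865  0.006 ]
 [ 0.4516 -0.2076  0.006 ]] [ 0.4395 -0.1452  0.006 ] [np.float64(72.4561427223504), np.float64(71.65033733694905)] -19.330367620603376
[[ 14.  18. 125.]
 [ 15. 112. 134.]
 [ 33. 116. 153.]]
[307.9188 208.3486] [307.8771 202.963 ] [290 193  40  20 594]
[282.0069 219.0614] [278.9584 216.0071] [257 203  45  27 841]
[ 0.6099 -0.1274  1.5139] 0.38164084282283783
[ 0.6093 -0.1279  1.5535] 0.27450381679389313
[ 0.6099 -0.1246  1.5201] 0.07715624138881239
slab [0.4987 0.076  2.4286] 0.11571198736435717
laid [0.5493 0.0627]
p1 [0.5121 0.1266]
p2 [0.4481 0.0894]
p3 [0.4854 0.0254]
```

```bash
cat > pl.py <<'E'
from h import *
def Rt(yaw,tilt=0): return R.from_euler('z',yaw,degrees=True)*R.from_euler('x',180,degrees=True)*R.from_euler('y',tilt,degrees=True)
def plan(*ts):
    s=arm.state(); p=s['tcp_pos']; q=R.from_rotvec(s['orientation'])
    print('t %.2f'%s['time_s'],'tcp',np.round(p,4),'open %.4f grip %.1f'%(s['opening'],s['grip_force']),'F',np.round(s['contact_force'],1),'j',np.round(s['joints'],2))
    for t in ts:
        tp=np.array(t[:3]); tq=Rt(*t[3:]); d=tp-p
        print('travel',np.round(q.inv().apply(d)*1000,1),'rot',np.round((q.inv()*tq).as_rotvec(degrees=True),1)); p,q=tp,tq
E
python3 -c "
from pl import *
plan((.4438,-.3266,.2,2.3),(.4438,-.3266,.051,2.3))"
```

```text
t 2.30 tcp [ 0.2914 -0.581   0.2226] open 0.0869 grip 0.0 F [ 0.7  0.  -0.6] j [ 1.12  0.32 -0.07  1.45  0.02  1.37 -0.06]
travel [ 250.3 -159.1   22.6] rot [ 0.   0.  24.3]
travel [  0.  -0. 149.] rot [0. 0. 0.]
```

Call:
{"op": "jog_arm", "data": {
  "motion": [
    {"travel": [31,-20,3],"rot": [0,0,3],"fingers": 100},
    {"travel": [63,-40,6],"rot": [0,0,6],"fingers": 100},
    {"travel": [94,-60,8],"rot": [0,0,9],"fingers": 100},
    {"travel": [125,-80,11],"rot": [0,0,12],"fingers": 100},
    {"travel": [156,-99,14],"rot": [0,0,15],"fingers": 100},
    {"travel": [188,-119,17],"rot": [0,0,18],"fingers": 100},
    {"travel": [219,-139,20],"rot": [0,0,21],"fingers": 100},
    {"travel": [250,-159,22],"rot": [0,0,24.3],"fingers": 100}
  ],
  "force": 25
}}

```text
time_s: 3.1
tcp_pos: [0.4441, -0.3255, 0.2006]
orientation: [3.141, 0.06, 0.0]
contact_force: [0.7, 0.1, -0.5]
opening: 0.0869
grip_force: 0.0
```

```bash
python3 -c "
from pl import *
plan((.4438,-.3266,.2,2.3),(.4438,-.3266,.051,2.3))
p=shot('wrist','w1.png'); print(p['origin'],p['rotation'],p['mtx'])
for n in ['wrist']:
  for t in ['carton_upright_centre','carton_flat_1_centre','rest_seat']:
    print(t,[(np.round(d['location'],4),round(d['conf'],2)) for d in arm.place_of(p,t)])"
```

```text
t 3.10 tcp [ 0.4441 -0.3255  0.2006] open 0.0869 grip 0.0 F [ 0.7  0.1 -0.5] j [ 0.79  0.13 -0.22  1.73  0.03  1.29 -0.97]
travel [-0.4  1.1  0.6] rot [ 0.  -0.  -0.1]
travel [  0.  -0. 149.] rot [0. 0. 0.]
[ 0.51133626 -0.32427698  0.36271349] [ 2.12585705 -2.04786208 -0.25424989] [[325.1922621    0.         279.87019351]
 [  0.         325.1922621  208.27647944]
 [  0.           0.           1.        ]]
carton_upright_centre [(array([ 0.4424, -0.3187,  0.0411]), 0.78), (array([ 0.4442, -0.141 ,  0.0027]), 0.45)]
carton_flat_1_centre [(array([ 0.581 , -0.2968,  0.0154]), 0.6)]
rest_seat [(array([ 0.4384, -0.1464,  0.0638]), 0.63)]
```

View pics/w1.png

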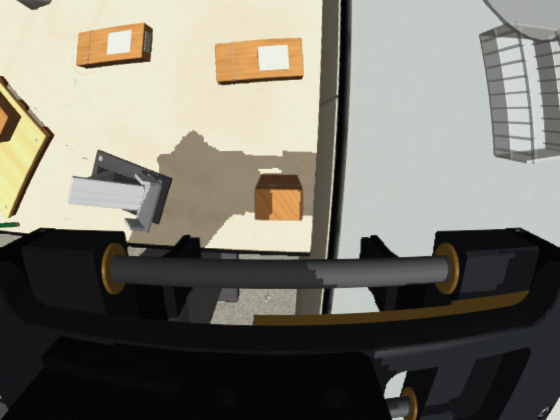

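The wrist view shows the upright carton's top face at (278,205), centred between the fingers and square to them. I'll go down, grip and lift.

Call:
{"op": "jog_arm", "data": {
  "motion": [
    {"travel": [0,1,30],"rot": [0,0,0],"fingers": 100},
    {"travel": [0,1,60],"rot": [0,0,0],"fingers": 100},
    {"travel": [0,1,90],"rot": [0,0,0],"fingers": 100},
    {"travel": [0,1,120],"rot": [0,0,0],"fingers": 100},
    {"travel": [0,1,149],"rot": [0,0,0],"fingers": 100},
    {"travel": [0,1,149],"rot": [0,0,0],"fingers": 30},
    {"travel": [0,1,149],"rot": [0,0,0],"fingers": 30},
    {"travel": [0,1,149],"rot": [0,0,0],"fingers": 30}
  ],
  "force": 25
}}

```text
time_s: 4.1
tcp_pos: [0.4445, -0.3294, 0.0535]
orientation: [3.139, 0.062, 0.004]
contact_force: [0.4, -0.4, 0.3]
opening: 0.0707
grip_force: 0.0
```

Call:
{"op": "jog_arm", "data": {
  "motion": [
    {"travel": [0,0,0],"rot": [0,0,0],"fingers": 30},
    {"travel": [0,0,0],"rot": [0,0,0],"fingers": 30},
    {"travel": [0,0,0],"rot": [0,0,0],"fingers": 30},
    {"travel": [0,0,-20],"rot": [0,0,0],"fingers": 30},
    {"travel": [0,0,-50],"rot": [0,0,0],"fingers": 30},
    {"travel": [0,0,-80],"rot": [0,0,0],"fingers": 30},
    {"travel": [0,0,-110],"rot": [0,0,0],"fingers": 30},
    {"travel": [0,0,-130],"rot": [0,0,0],"fingers": 30}
  ]
}}

```text
time_s: 4.9
tcp_pos: [0.4441, -0.3282, 0.1839]
orientation: [3.139, 0.064, 0.003]
contact_force: [0.6, -0.2, -1.6]
opening: 0.0421
grip_force: 24.9
```

```bash
python3 -c "
from pl import *
S=np.array([.4378,-.148,.064]); rx=np.array([np.cos(np.radians(72)),np.sin(np.radians(72)),0]); u=(rx+[0,0,1])/2**.5; n=(-rx+[0,0,1])/2**.5
f=lambda up,out:tuple(S+u*(6+up)/1000+n*out/1000)
plan((.4378,-.148,.22,72,0),(*f(70,25),72,-45),(*f(15,6),72,-45),(*f(0,0),72,-45))"
```

```text
t 4.90 tcp [ 0.4441 -0.3282  0.1839] open 0.0421 grip 24.9 F [ 0.6 -0.2 -1.6] j [ 0.79  0.14 -0.22  1.75  0.03  1.25 -0.97]
travel [   1.1 -180.2  -36.4] rot [  0.2  -0.  -69.7]
travel [36.1 -0.  84.6] rot [  0. -45.  -0.]
travel [19. -0. 55.] rot [0. 0. 0.]
travel [ 6.  0. 15.] rot [0. 0. 0.]
```

Call:
{"op": "jog_arm", "data": {
  "motion": [
    {"travel": [0,-22,-20],"rot": [0,0,-8.5],"fingers": 30},
    {"travel": [0,-45,-36],"rot": [0,0,-17],"fingers": 30},
    {"travel": [0,-67,-36],"rot": [0,0,-25.5],"fingers": 30},
    {"travel": [0,-90,-36],"rot": [0,0,-34],"fingers": 30},
    {"travel": [0,-112,-36],"rot": [0,0,-42.5],"fingers": 30},
    {"travel": [0,-135,-36],"rot": [0,0,-51],"fingers": 30},
    {"travel": [0,-158,-36],"rot": [0,0,-59.5],"fingers": 30},
    {"travel": [1,-180,-36],"rot": [0,0,-68],"fingers": 30}
  ]
}}

```text
time_s: 5.7
tcp_pos: [0.4368, -0.1468, 0.2174]
orientation: [-2.562, -1.818, 0.001]
contact_force: [0.8, 0.1, -1.3]
opening: 0.0418
grip_force: 24.9
```

```bash
cat > wf.py <<'E'
# wrist fisheye: world points -> pixels
from m import *
def wproj(p,X):
    c=(np.atleast_2d(X)-p['origin'])@R.from_rotvec(p['rotation']).as_matrix()
    th=np.arctan2(np.hypot(c[:,0],c[:,1]),c[:,2]); ph=np.arctan2(c[:,1],c[:,0]); K=p['mtx']
    return np.c_[K[0,2]+K[0,0]*th*np.cos(ph),K[1,2]+K[1,1]*th*np.sin(ph)]
def wplane(p,uv,z):
    K=p['mtx']; d=(np.atleast_2d(uv)-[K[0,2],K[1,2]])/K[0,0]; r=np.linalg.norm(d,axis=1,keepdims=True)
    v=np.c_[d/r*np.sin(r),np.cos(r)]@R.from_rotvec(p['rotation']).as_matrix().T
    o=np.array(p['origin']); return o+v*((z-o[2])/v[:,2:])
E
python3 -c "
from pl import *; from wf import *
S=np.array([.4378,-.148,.064]); rx=np.array([np.cos(np.radians(72)),np.sin(np.radians(72)),0]); u=(rx+[0,0,1])/2**.5; n=(-rx+[0,0,1])/2**.5
f=lambda up,out:tuple(S+u*(8.5+up)/1000+n*out/1000)
plan((*f(70,25),72,-45),(*f(15,6),72,-45),(*f(0,0),72,-45))
p=cv2.imread('pics/w1.png')
w=dict(origin=np.array([ 0.51133626,-0.32427698,0.36271349]),rotation=np.array([2.12585705,-2.04786208,-0.25424989]),mtx=np.array([[325.192,0,279.87],[0,325.192,208.276],[0,0,1]]))
g=cv2.resize(p[0:240,0:320],(800,600),interpolation=cv2.INTER_CUBIC)
cv2.imwrite('pics/w1c.png',g)
"
```

```text
t 5.70 tcp [ 0.4368 -0.1468  0.2174] open 0.0418 grip 24.9 F [ 0.8  0.1 -1.3] j [ 0.67 -0.07 -0.38  1.89 -0.03  1.31 -0.04]
travel [37.1  0.5 80.2] rot [ -0.5 -45.   -1.2]
travel [19. -0. 55.] rot [0. 0. 0.]
travel [ 6.  0. 15.] rot [0. 0. 0.]
```

View pics/w1c.png

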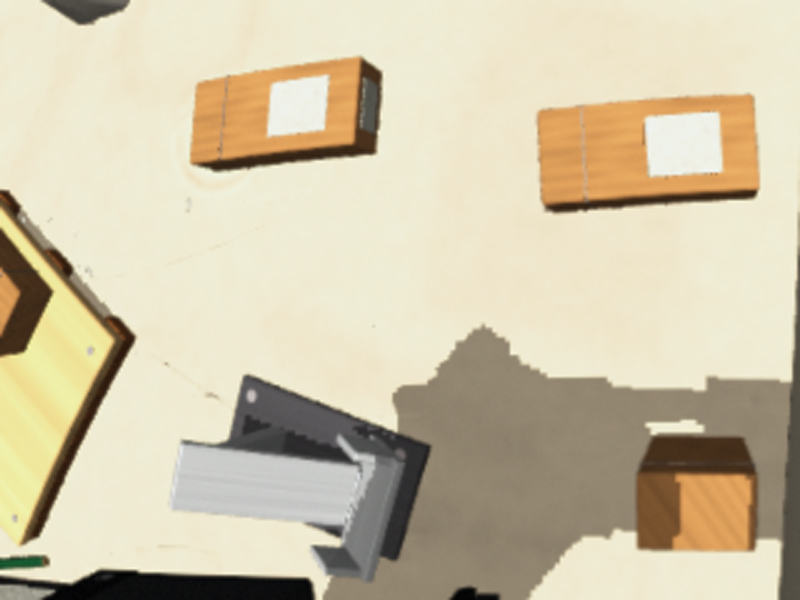

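The crop gives flat-carton top corners A (196,82), (361,58), (355,148), (192,163) and B (540,110), (755,96), (757,190), (543,206). The board's top edge runs (182,441) to (170,508), and the rest's base corners are (247,377), (429,447) and (395,560). I'll convert all of these to positions.

```bash
python3 -c "
from pl import *; from wf import *
np.set_printoptions(precision=4,suppress=True)
w=dict(origin=np.array([ 0.51133626,-0.32427698,0.36271349]),rotation=np.array([2.12585705,-2.04786208,-0.25424989]),mtx=np.array([[325.192,0,279.87],[0,325.192,208.276],[0,0,1]]))
def g(l,z):return wplane(w,(np.array(l,float))/2.5,z)[:,:2]
ang=lambda a,b:np.degrees(np.arctan2(*(a-b)[::-1]))
for n,l in dict(A=[(194,82),(363,57),(356,149),(191,163)],B=[(539,109),(755,95),(757,190),(543,205)]).items():
  c=g(l,.028); print(n,c.mean(0),ang(c[0],c[1]),ang(c[3],c[2]),ang(c[0],c[3]),np.linalg.norm(c-np.roll(c,1,0),axis=1))
b=g([(247,376),(430,446),(395,561)],.006); print('base',b,ang(b[0],b[1]),ang(b[1],b[2]),np.linalg.norm(b[0]-b[1]),np.linalg.norm(b[2]-b[1]),'centre',(b[0]+b[2])/2)
t=g([(182,441),(170,508)],.084); print('board top',t,t.mean(0),ang(t[0],t[1]),np.linalg.norm(t[0]-t[1]))
u=g([(638,471),(755,471),(756,551),(639,551)],.09); print('up',u,u.mean(0))
"
```

```text
A [ 0.6094 -0.1278] 89.1364188938658 87.7572334296794 3.359552528230486 [0.0411 0.0918 0.0431 0.0895]
B [ 0.5826 -0.3007] 94.85698220757497 95.37242919993719 5.020851224304981 [0.0419 0.0891 0.0411 0.0877]
base [[ 0.4856 -0.1048]
 [ 0.4519 -0.2026]
 [ 0.3956 -0.1821]] 71.01435637662597 -20.086510110365158 0.1034402756424194 0.05992730127370122 centre [ 0.4406 -0.1434]
board top [[ 0.466  -0.1187]
 [ 0.4381 -0.109 ]] [ 0.4521 -0.1139] -19.26919456342284 0.02957092407666956
up [[ 0.4591 -0.3054]
 [ 0.4606 -0.3453]
 [ 0.4322 -0.3472]
 [ 0.4306 -0.3063]] [ 0.4456 -0.326 ]
```

```bash
cat > seat.py <<'E'
import numpy as np
Y=71.2
S=np.array([.4384,-.1492,.064]); rx=np.array([np.cos(np.radians(Y)),np.sin(np.radians(Y)),0]); u=(rx+[0,0,1])/2**.5; n=(-rx+[0,0,1])/2**.5
f=lambda up,out:tuple(S+u*up/1000+n*out/1000)
E
python3 -c "
from pl import *; from seat import *
plan((*f(78.5,30),Y,-45),(*f(20.5,6),Y,-45),(*f(8.5,0),Y,-45))"
```

```text
t 5.70 tcp [ 0.4368 -0.1468  0.2174] open 0.0418 grip 24.9 F [ 0.8  0.1 -1.3] j [ 0.67 -0.07 -0.38  1.89 -0.03  1.31 -0.04]
travel [32.6  2.  76.7] rot [ -0.2 -45.   -0.5]
travel [24. -0. 58.] rot [0. 0. 0.]
travel [ 6.  0. 12.] rot [0. 0. 0.]
```

Call:
{"op": "jog_arm", "data": {
  "motion": [
    {"travel": [4,0,0],"rot": [0,-6,0],"fingers": 30},
    {"travel": [8,0,5],"rot": [0,-12,0],"fingers": 30},
    {"travel": [12,1,15],"rot": [0,-18,0],"fingers": 30},
    {"travel": [16,1,30],"rot": [0,-24,0],"fingers": 30},
    {"travel": [20,1,42],"rot": [0,-30,0],"fingers": 30},
    {"travel": [24,2,54],"rot": [0,-36,0],"fingers": 30},
    {"travel": [28,2,66],"rot": [0,-41,-0.3],"fingers": 30},
    {"travel": [32.6,2,76.7],"rot": [-0.2,-45,-0.5],"fingers": 30}
  ]
}}

```text
time_s: 6.5
tcp_pos: [0.4504, -0.1168, 0.1398]
orientation: [2.077, 1.481, -0.863]
contact_force: [0.2, -0.2, -2.6]
opening: 0.0418
grip_force: 24.9
```

```bash
python3 -c "
from pl import *; from seat import *
plan((*f(24.5,6),Y,-45),(*f(8.5,0),Y,-45))
a=shot('scene'); b=shot('wrist')
cv2.imwrite('pics/s2.png',np.vstack([cv2.resize(a['pixels'][150:300,250:500],(500,300)),cv2.resize(b['pixels'],(400,300))[:, :].copy() if 0 else cv2.copyMakeBorder(cv2.resize(b['pixels'],(400,300)),0,0,0,100,0)]))
"
```

```text
t 6.50 tcp [ 0.4504 -0.1168  0.1398] open 0.0418 grip 24.9 F [ 0.2 -0.2 -2.6] j [ 0.26  0.36 -0.64  1.88  0.76  1.61 -0.96]
travel [23.3 -0.8 53.4] rot [-0.2  0.1 -0.2]
travel [ 6.  0. 16.] rot [0. 0. 0.]
```

View pics/s2.png

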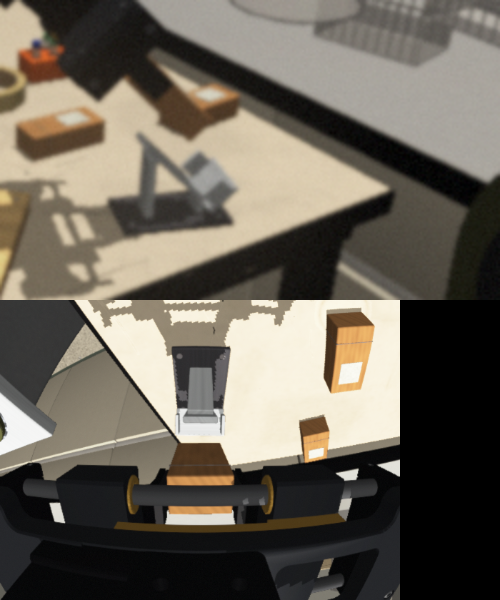

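The carton is tilted parallel to the board and in line with the rest in the wrist view (both near column 200). I'll lower it in.

Call:
{"op": "jog_arm", "data": {
  "motion": [
    {"travel": [4,0,9],"rot": [0,0,0],"fingers": 30},
    {"travel": [8,-0.5,18],"rot": [0,0,0],"fingers": 30},
    {"travel": [12,-1,27],"rot": [0,0,0],"fingers": 30},
    {"travel": [16,-1,36],"rot": [0,0,0],"fingers": 30},
    {"travel": [20,-1,45],"rot": [0,0,0],"fingers": 30},
    {"travel": [23,-1,53],"rot": [0,0,0],"fingers": 30},
    {"travel": [23,-1,53],"rot": [0,0,0],"fingers": 30},
    {"travel": [23,-1,53],"rot": [0,0,0],"fingers": 30}
  ]
}}

```text
time_s: 7.4
tcp_pos: [0.4422, -0.1377, 0.087]
orientation: [2.08, 1.48, -0.862]
contact_force: [0.4, 0.1, -2.7]
opening: 0.0421
grip_force: 24.9
```

Call:
{"op": "jog_arm", "data": {
  "motion": [
    {"travel": [1,0,2],"rot": [0,0,0],"fingers": 30},
    {"travel": [1.5,0,4],"rot": [0,0,0],"fingers": 30},
    {"travel": [2,0,6],"rot": [0,0,0],"fingers": 30},
    {"travel": [2.5,0,8],"rot": [0,0,0],"fingers": 30},
    {"travel": [3,0,9],"rot": [0,0,0],"fingers": 30},
    {"travel": [3.5,0,10],"rot": [0,0,0],"fingers": 30},
    {"travel": [3.5,0,10],"rot": [0,0,0],"fingers": 30},
    {"travel": [3.5,0,10],"rot": [0,0,0],"fingers": 30}
  ]
}}

```text
time_s: 8.2
tcp_pos: [0.4408, -0.1418, 0.0778]
orientation: [2.08, 1.48, -0.861]
contact_force: [-0.1, 1.6, 0.4]
opening: 0.0417
grip_force: 24.9
```

```bash
python3 -c "
from pl import *; from seat import *
plan((*f(8.5,0),Y,-45))"
```

```text
t 8.20 tcp [ 0.4408 -0.1418  0.0778] open 0.0417 grip 24.9 F [-0.1  1.6  0.4] j [ 0.28  0.42 -0.6   1.95  0.82  1.5  -1.03]
travel [4.2 0.1 6.7] rot [-0.2  0.  -0.2]
```

Call:
{"op": "jog_arm", "data": {
  "motion": [
    {"travel": [0,0,1],"rot": [0,0,0],"fingers": 30},
    {"travel": [0,0,2],"rot": [0,0,0],"fingers": 30},
    {"travel": [0,0,2],"rot": [0,0,0],"fingers": 30},
    {"travel": [1,0,2],"rot": [0,0,0],"fingers": 30},
    {"travel": [2,0,2],"rot": [0,0,0],"fingers": 30},
    {"travel": [3,0,2],"rot": [0,0,0],"fingers": 30},
    {"travel": [3,0,2],"rot": [0,0,0],"fingers": 30},
    {"travel": [3,0,2],"rot": [0,0,0],"fingers": 30}
  ]
}}

```text
time_s: 9.0
tcp_pos: [0.4411, -0.1408, 0.0767]
orientation: [2.078, 1.477, -0.863]
contact_force: [-2.1, 7.2, 13.6]
opening: 0.0416
grip_force: 24.9
```

```bash
python3 -c "
from pl import *; from seat import *
for k in ('scene','top','wrist'):
  p=shot(k)
  for t in ('carton_upright_centre','rest_seat'):
    for d in arm.place_of(p,t)[:2]:
      v=(np.array(d['location'])-S)*1000; print(k,t,np.round(d['location'],4),round(d['conf'],2),'up %.1f out %.1f lat %.1f'%(v@u,v@n,v@np.cross(u,n)*1))
plan((*f(8.5,0),Y,-45))"
```

```text
scene carton_upright_centre [ 0.4401 -0.1489  0.0602] 0.73 up -2.1 out -3.3 lat 1.5
scene carton_upright_centre [0.7276 0.0201 0.0011] 0.47 up 134.8 out -223.7 lat 219.2
top carton_upright_centre [ 0.4381 -0.1497  0.0696] 0.92 up 3.6 out 4.4 lat -0.1
top carton_upright_centre [0.4885 0.0264 0.034 ] 0.26 up 107.7 out -150.2 lat -9.2
top rest_seat [ 0.4352 -0.1509  0.0639] 0.58 up -1.9 out 1.8 lat -2.5
t 9.45 tcp [ 0.441  -0.1408  0.0767] open 0.0417 grip 24.9 F [-2.   7.7 13.1] j [ 0.28  0.43 -0.6   1.95  0.82  1.5  -1.04]
travel [2.8 0.2 6.7] rot [-0.2  0.2 -0.3]
```

Call:
{"op": "jog_arm", "data": {
  "motion": [
    {"travel": [0,0,-1],"rot": [0,0,0],"fingers": 30},
    {"travel": [0,0,-1],"rot": [0,0,0],"fingers": 70},
    {"travel": [0,0,-1],"rot": [0,0,0],"fingers": 70},
    {"travel": [0,0,-1],"rot": [0,0,0],"fingers": 70},
    {"travel": [0,0,-1],"rot": [0,0,0],"fingers": 70},
    {"travel": [0,0,-1],"rot": [0,0,0],"fingers": 70},
    {"travel": [0,0,-10],"rot": [0,0,0],"fingers": 70},
    {"travel": [0,0,-30],"rot": [0,0,0],"fingers": 70}
  ]
}}

```text
time_s: 10.25
tcp_pos: [0.4468, -0.1219, 0.0951]
orientation: [2.081, 1.479, -0.866]
contact_force: [0.7, -0.2, -0.3]
opening: 0.0607
grip_force: 0.0
```

Call:
{"op": "jog_arm", "data": {
  "motion": [
    {"travel": [0,0,-30],"rot": [0,0,0],"fingers": 70},
    {"travel": [0,0,-70],"rot": [0,0,0],"fingers": 100},
    {"travel": [-20,0,-100],"rot": [0,0,0],"fingers": 100},
    {"travel": [-40,0,-120],"rot": [0,8,0],"fingers": 100},
    {"travel": [-60,0,-120],"rot": [0,16,0],"fingers": 100},
    {"travel": [-80,0,-120],"rot": [0,24,0],"fingers": 100},
    {"travel": [-100,0,-120],"rot": [0,32,0],"fingers": 100},
    {"travel": [-120,0,-120],"rot": [0,40,0],"fingers": 100}
  ]
}}

```text
time_s: 11.05
tcp_pos: [0.4484, -0.121, 0.2677]
orientation: [2.514, 1.792, -0.099]
contact_force: [0.2, -0.5, -0.8]
opening: 0.0869
grip_force: 0.0
```

```bash
cat > chk.py <<'E'
from a import *; from pl import plan; from seat import *
ups=lambda x:corners(x,np.c_[n,np.cross(u,n),u],(.028,.042,.09))
for p in P:
  for d in arm.place_of(p,'carton_upright_centre')[:1]:
      v=(np.array(d['location'])-S)*1000; print(np.round(d['location'],4),round(d['conf'],2),'up %.1f out %.1f lat %.1f'%(v@u,v@n,v@np.cross(u,n)))
o=pick('carton_upright_centre',S)
for q in [o]+[[k] for k in o]:
  def ff(x):
    M=R.from_euler('z',x[3]).as_matrix()@R.from_rotvec(np.cross(u,n)*x[4]).as_matrix()
    return corners(x[:3],M@np.c_[n,np.cross(u,n),u],(.028,.042,.09))
  x,c=fit(q,ff,[*S,0,0],[.006,.006,.006,.08,.1]); v=(x[:3]-S)*1000; print(x,c,'up %.1f out %.1f lat %.1f'%(v@u,v@n,v@np.cross(u,n)))
plan((*f(21,120),Y,45),(*f(21,-10.5),Y,45))
E
python3 chk.py
```

```text
[ 0.4386 -0.1487  0.0639] 0.7 up 0.3 out -0.5 lat 0.0
carton_upright_centre []
carton_upright_centre [(0.6, 892)]
[ 0.4394 -0.1493  0.0672 -0.015   0.002 ] 0.1244918699186992 up 2.4 out 2.1 lat 0.9
[ 0.4394 -0.1493  0.0672 -0.015   0.002 ] 0.1244918699186992 up 2.4 out 2.1 lat 0.9
t 11.35 tcp [ 0.448  -0.1197  0.2647] open 0.0872 grip 0.0 F [-0.4  0.6 -0.3] j [ 0.68 -0.08 -0.51  1.8   0.05  1.42 -0.17]
travel [-91.8   0.9 109.4] rot [ 0.  50.  -0.2]
travel [ -0.   -0.  130.5] rot [0. 0. 0.]
```

Call:
{"op": "jog_arm", "data": {
  "motion": [
    {"travel": [-15,0,0],"rot": [0,7,0],"fingers": 100},
    {"travel": [-30,0,10],"rot": [0,14,0],"fingers": 100},
    {"travel": [-45,0,25],"rot": [0,21,0],"fingers": 100},
    {"travel": [-60,0,45],"rot": [0,28,0],"fingers": 100},
    {"travel": [-75,0,65],"rot": [0,35,0],"fingers": 100},
    {"travel": [-85,1,85],"rot": [0,42,0],"fingers": 100},
    {"travel": [-90,1,100],"rot": [0,47,-0.2],"fingers": 100},
    {"travel": [-92,1,109],"rot": [0,50,-0.2],"fingers": 100}
  ]
}}

```text
time_s: 12.15
tcp_pos: [0.415, -0.2163, 0.1614]
orientation: [-2.072, -1.478, -0.861]
contact_force: [0.6, 1.3, -0.8]
opening: 0.0871
grip_force: 0.0
```

```bash
python3 -c "
from pl import *; from seat import *
plan((*f(23,-9),Y,45))
p=shot('wrist','w3.png')
for d in arm.place_of(p,'carton_upright_centre')[:2]: print(d)
"
```

```text
t 12.15 tcp [ 0.415  -0.2163  0.1614] open 0.0871 grip 0.0 F [ 0.6  1.3 -0.8] j [ 1.02  0.3  -0.13  1.84 -0.61  1.5   0.75]
travel [  3.7   0.8 128.1] rot [-0.1 -0.3 -0.2]
```

View pics/w3.png

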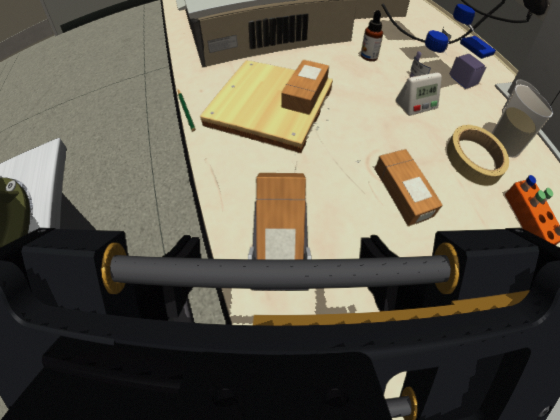

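The carton sits square and centred in the rest at column 281, top edge at row 174. I'll take it from its broad side now.

Call:
{"op": "jog_arm", "data": {
  "motion": [
    {"travel": [1,0,25],"rot": [0,0,0],"fingers": 100},
    {"travel": [2,1,50],"rot": [0,0,0],"fingers": 100},
    {"travel": [3,1,75],"rot": [0,0,0],"fingers": 100},
    {"travel": [4,1,95],"rot": [0,0,0],"fingers": 100},
    {"travel": [4,1,110],"rot": [0,0,0],"fingers": 100},
    {"travel": [4,1,120],"rot": [0,0,0],"fingers": 100},
    {"travel": [4,1,126],"rot": [0,0,0],"fingers": 100},
    {"travel": [4,1,128],"rot": [0,0,0],"fingers": 100}
  ]
}}

```text
time_s: 13.05
tcp_pos: [0.4473, -0.1289, 0.0767]
orientation: [-2.077, -1.485, -0.861]
contact_force: [0.5, -0.5, -0.7]
opening: 0.0874
grip_force: 0.0
```

Call:
{"op": "jog_arm", "data": {
  "motion": [
    {"travel": [0,0,0],"rot": [0,0,0],"fingers": 30},
    {"travel": [0,0,0],"rot": [0,0,0],"fingers": 30},
    {"travel": [0,0,0],"rot": [0,0,0],"fingers": 30},
    {"travel": [0,0,0],"rot": [0,0,0],"fingers": 30},
    {"travel": [0,0,0],"rot": [0,0,0],"fingers": 30},
    {"travel": [0,0,0],"rot": [0,0,0],"fingers": 30},
    {"travel": [0,0,0],"rot": [0,0,0],"fingers": 30},
    {"travel": [0,0,0],"rot": [0,0,0],"fingers": 30}
  ],
  "force": 35
}}

```text
time_s: 13.85
tcp_pos: [0.4465, -0.1289, 0.0768]
orientation: [-2.076, -1.483, -0.861]
contact_force: [-1.8, -0.9, 2.3]
opening: 0.0421
grip_force: 34.8
```

Call:
{"op": "jog_arm", "data": {
  "motion": [
    {"travel": [0,0,-5],"rot": [0,0,0],"fingers": 30},
    {"travel": [0,0,-15],"rot": [0,0,0],"fingers": 30},
    {"travel": [0,0,-35],"rot": [0,0,0],"fingers": 30},
    {"travel": [0,0,-65],"rot": [0,0,0],"fingers": 30},
    {"travel": [0,0,-95],"rot": [0,0,0],"fingers": 30},
    {"travel": [0,0,-120],"rot": [0,0,0],"fingers": 30},
    {"travel": [0,0,-140],"rot": [0,0,0],"fingers": 30},
    {"travel": [0,0,-150],"rot": [0,0,0],"fingers": 30}
  ]
}}

```text
time_s: 14.65
tcp_pos: [0.4123, -0.2325, 0.184]
orientation: [-2.082, -1.484, -0.862]
contact_force: [0.5, 0.6, -0.7]
opening: 0.0418
grip_force: 34.8
```

```bash
cat > slab.py <<'E'
import numpy as np
SL=np.array([.4987,.076]); SA=np.degrees(2.4286)
def sp(x,y):
    a=np.radians(SA); c,s=np.cos(a),np.sin(a); return SL+np.array([c*x-s*y,s*x+c*y])/1000
E
python3 -c "
from pl import *; from slab import *
p=shot('wrist','w4.png'); s=arm.state()
print(s['tcp_pos'],s['opening'])
print(p['origin'],p['rotation'])
T=R.from_rotvec(s['orientation'])
print(T.inv().apply(p['origin']-s['tcp_pos']),(T.inv()*R.from_rotvec(p['rotation'])).as_matrix())
plan((.44,-.1,.22,SA,0))"
```

```text
[ 0.41238116 -0.23293658  0.1843483 ] 0.04150175017643698
[ 0.39025349 -0.29685071  0.34618098] [-2.57719549  0.43414299 -0.12440209]
[ 0.06607164  0.00070954 -0.16247615] [[-1.14946977e-04 -9.69246496e-01 -2.46091886e-01]
 [ 9.99999863e-01 -2.36964996e-04  4.66210131e-04]
 [-5.10187699e-04 -2.46091798e-01  9.69246391e-01]]
t 14.70 tcp [ 0.4124 -0.2329  0.1843] open 0.0415 grip 34.8 F [ 0.1 -0.8 -0.8] j [ 1.03  0.29 -0.12  1.8  -0.6   1.55  0.74]
travel [120.7 -17.4  69.5] rot [ 26.8 -39.1 -64.5]
```

```bash
cat > inhand.py <<'E'
from wf import *
import sys
C=np.array([66.07,.71,-162.48]); M=np.array([[0,-.96925,-.2461],[1,0,0],[0,-.2461,.96925]])
w=dict(origin=C,rotation=R.from_matrix(M).as_rotvec(),mtx=np.array([[325.192,0,279.87],[0,325.192,208.276],[0,0,1]]))
im=cv2.imread('pics/'+sys.argv[1]); 
for dz in (25,): 
  print([(x,np.round(wproj(w,[[x,0,-dz],[x,21,-dz],[x,-21,-dz]]).ravel(),0)) for x in (16,20,24,28,32)])
for col in (250,270,280,290,310):
  c=cv2.cvtColor(im,cv2.COLOR_BGR2HSV)[150:262,col]; print(col,[tuple(int(k) for k in v) for v in c[::5]])
E
python3 inhand.py w4.png
```

```text
[(16, array([278., 241., 325., 241., 232., 241.])), (20, array([278., 233., 325., 232., 231., 232.])), (24, array([278., 224., 325., 224., 231., 224.])), (28, array([278., 215., 326., 215., 231., 215.])), (32, array([278., 206., 326., 206., 230., 206.]))]
250 [(28, 32, 231), (29, 32, 231), (27, 34, 231), (29, 30, 232), (28, 33, 231), (28, 32, 232), (28, 32, 231), (28, 32, 232), (26, 36, 231), (28, 33, 231), (28, 33, 231), (28, 33, 231), (27, 35, 230), (14, 156, 134), (15, 159, 141), (15, 156, 141), (15, 155, 192), (15, 158, 176), (15, 158, 177), (15, 159, 176), (15, 158, 177), (15, 156, 177), (0, 12, 65)]
270 [(28, 32, 232), (27, 34, 232), (28, 31, 232), (28, 34, 232), (27, 35, 232), (40, 4, 208), (60, 1, 204), (45, 3, 203), (45, 3, 202), (60, 3, 202), (30, 1, 200), (60, 1, 200), (45, 3, 200), (15, 153, 140), (14, 159, 141), (14, 157, 141), (15, 154, 195), (15, 157, 174), (15, 157, 174), (15, 156, 173), (15, 156, 172), (14, 154, 172), (6, 20, 65)]
280 [(28, 33, 230), (27, 34, 232), (27, 33, 231), (29, 31, 231), (26, 36, 232), (50, 4, 206), (60, 2, 206), (45, 2, 206), (45, 2, 205), (7
[... 222 characters left out ...]
71, 61), (26, 37, 221), (26, 36, 231), (25, 40, 229), (24, 43, 220), (30, 17, 200), (33, 12, 198), (30, 12, 193), (36, 14, 187), (23, 17, 195), (60, 3, 151), (90, 2, 147), (30, 2, 139), (14, 145, 142), (14, 158, 142), (15, 160, 145), (15, 155, 198), (15, 157, 179), (15, 154, 180), (15, 156, 183), (15, 156, 182), (15, 156, 182), (13, 26, 68)]
310 [(27, 34, 232), (27, 34, 232), (26, 36, 232), (26, 35, 232), (27, 36, 231), (26, 36, 231), (26, 36, 231), (26, 35, 231), (26, 35, 231), (26, 36, 232), (26, 35, 231), (28, 31, 231), (26, 38, 231), (16, 114, 168), (15, 157, 146), (15, 159, 138), (15, 155, 191), (15, 156, 181), (15, 157, 183), (15, 153, 185), (15, 155, 184), (15, 156, 182), (6, 19, 66)]
```

```bash
python3 -c "
from pl import *; from slab import *
import sys; sys.argv=['x','w4.png']
exec(open('inhand.py').read().split('im=')[0])
im=cv2.imread('pics/w4.png').astype(int)
g=im[200:240,250:310].mean(1)
print([(200+i,[int(k) for k in v]) for i,v in enumerate(g)][8:34])
for zt in (-20,-22,-25): print(zt,[(x,round(wproj(w,[[x,0,zt]])[0,1],1),round(wproj(w,[[x,0,zt+28]])[0,1],1)) for x in (20,22,24,26)])
print(sp(-2,49))
plan((*sp(-2,49),.2,SA,0))"
```

```text
[(208, [160, 165, 166]), (209, [160, 165, 166]), (210, [160, 166, 167]), (211, [160, 165, 166]), (212, [158, 164, 166]), (213, [146, 156, 162]), (214, [106, 131, 155]), (215, [63, 102, 144]), (216, [53, 95, 140]), (217, [53, 95, 139]), (218, [53, 95, 139]), (219, [53, 95, 140]), (220, [53, 95, 140]), (221, [53, 95, 140]), (222, [53, 95, 140]), (223, [53, 95, 140]), (224, [53, 95, 140]), (225, [53, 95, 141]), (226, [53, 96, 141]), (227, [54, 97, 143]), (228, [58, 104, 153]), (229, [68, 122, 177]), (230, [75, 134, 192]), (231, [73, 131, 188]), (232, [69, 124, 179]), (233, [68, 121, 176])]
-20 [(20, np.float64(229.1), np.float64(213.2)), (22, np.float64(225.0), np.float64(209.7)), (24, np.float64(220.8), np.float64(206.1)), (26, np.float64(216.6), np.float64(202.5))]
-22 [(20, np.float64(230.5), np.float64(214.2)), (22, np.float64(226.3), np.float64(210.6)), (24, np.float64(222.0), np.float64(207.0)), (26, np.float64(217.8), np.float64(203.3))]
-25 [(20, np.float64(232.6), np.float64(215.7)), (22, np.float64(228.3), np.float64(212.1)), (24, np.float64(224.0), np.float64(208.4)), (26, np.float64(219.6), np.float64(204.7))]
[0.4681619  0.03762782]
t 14.70 tcp [ 0.4124 -0.2329  0.1843] open 0.0415 grip 34.8 F [ 0.1 -0.8 -0.8] j [ 1.03  0.29 -0.12  1.8  -0.6   1.55  0.74]
travel [205.4 -36.1 181.8] rot [ 26.8 -39.1 -64.5]
```

Call:
{"op": "jog_arm", "data": {
  "motion": [
    {"travel": [8,-4,0],"rot": [2.7,-4,-6.5],"fingers": 30},
    {"travel": [30,-8,12],"rot": [5.4,-8,-13],"fingers": 30},
    {"travel": [55,-12,32],"rot": [8,-11.7,-19.5],"fingers": 30},
    {"travel": [80,-16,55],"rot": [10.7,-15.6,-26],"fingers": 30},
    {"travel": [105,-20,78],"rot": [13.4,-19.5,-32],"fingers": 30},
    {"travel": [130,-24,102],"rot": [16,-23.4,-38.5],"fingers": 30},
    {"travel": [155,-28,125],"rot": [18.7,-27.3,-45],"fingers": 30},
    {"travel": [175,-32,150],"rot": [21.4,-31.2,-51.5],"fingers": 30}
  ]
}}

```text
time_s: 15.5
tcp_pos: [0.4571, 0.0005, 0.2007]
orientation: [-1.364, -2.714, -0.209]
contact_force: [0.7, -0.0, -1.4]
opening: 0.0419
grip_force: 34.7
```

```bash
python3 -c "
from pl import *; from slab import *
plan((*sp(-1,49),.15,SA,0),(*sp(-1,49),.045,SA,0))"
```

```text
t 15.50 tcp [0.4571 0.0005 0.2007] open 0.0419 grip 34.7 F [ 0.7 -0.  -1.4] j [ 0.6  -0.03 -0.51  1.9  -0.18  1.31  0.78]
travel [16.3 26.6 56. ] rot [  5.5  -8.  -12.5]
travel [  0.  -0. 105.] rot [0. 0. 0.]
```

Call:
{"op": "jog_arm", "data": {
  "motion": [
    {"travel": [4,7,14],"rot": [1.4,-2,-3],"fingers": 30},
    {"travel": [8,13,28],"rot": [2.7,-4,-6.2],"fingers": 30},
    {"travel": [12,20,42],"rot": [4.1,-6,-9.3],"fingers": 30},
    {"travel": [16.3,26.6,56],"rot": [5.5,-8,-12.5],"fingers": 30},
    {"travel": [16.3,26.6,56],"rot": [5.5,-8,-12.5],"fingers": 30},
    {"travel": [16.3,26.6,56],"rot": [5.5,-8,-12.5],"fingers": 30},
    {"travel": [16.3,26.6,56],"rot": [5.5,-8,-12.5],"fingers": 30},
    {"travel": [16.3,26.6,56],"rot": [5.5,-8,-12.5],"fingers": 30}
  ]
}}

```text
time_s: 16.3
tcp_pos: [0.4676, 0.0349, 0.1503]
orientation: [-1.108, -2.937, -0.003]
contact_force: [0.6, -0.2, -2.1]
opening: 0.0417
grip_force: 34.8
```

```bash
python3 -c "
from pl import *; from slab import *
plan((*sp(-1,49),.045,SA,0))
p=shot('wrist','w5.png')"
```

```text
t 16.30 tcp [0.4676 0.0349 0.1503] open 0.0417 grip 34.8 F [ 0.6 -0.2 -2.1] j [ 0.49  0.01 -0.62  1.96  0.    1.18  0.72]
travel [  2.1   2.3 105.3] rot [ 0.  -0.2 -0.5]
```

View pics/w5.png

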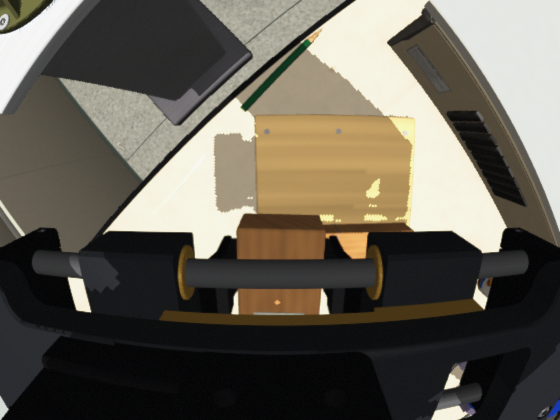

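The view shows the slab's far edge level from (257,115) to (414,117), with the held carton parallel to it. I'll check the slab pose from those corners.

```bash
python3 -c "
from pl import *; from slab import *; from wf import *
s=arm.state(); T=R.from_rotvec(s['orientation'])
C=np.array([66.07,.71,-162.48])/1000; M=np.array([[0,-.96925,-.2461],[1,0,0],[0,-.2461,.96925]])
w=dict(origin=s['tcp_pos']+T.apply(C),rotation=(T*R.from_matrix(M)).as_rotvec(),mtx=np.array([[325.192,0,279.87],[0,325.192,208.276],[0,0,1]]))
print(wplane(w,[(256,115),(415,117)],.022), 'pred',sp(75,75),sp(75,-75))
im=cv2.imread('pics/w5.png').astype(int)
print([tuple(int(x) for x in v) for v in im[150,240:272:2]],[tuple(int(x) for x in v) for v in im[105:125:2,300]])
print('pred px',wproj(w,[[*sp(75,75),.022],[*sp(75,-75),.022],[*sp(30,75),.022]]))
print('laid end px',wproj(w,[[*sp(-26,22),.05],[*sp(-26,-68),.05]]))
"
```

```text
[[0.39580635 0.07109888 0.022     ]
 [0.49103535 0.18397549 0.022     ]] pred [0.39291189 0.06832694] [0.49102694 0.18178811]
[(130, 153, 167), (128, 151, 166), (127, 152, 165), (128, 152, 165), (128, 151, 165), (127, 150, 164), (127, 150, 164), (114, 139, 154), (88, 138, 169), (97, 155, 188), (95, 153, 188), (97, 154, 187), (96, 154, 188), (96, 154, 188), (96, 154, 188), (97, 155, 188)] [(126, 149, 163), (127, 149, 162), (128, 152, 165), (128, 151, 164), (120, 144, 157), (87, 137, 168), (95, 150, 184), (94, 152, 185), (99, 158, 192), (101, 161, 195)]
pred px [[251.5046562  114.68613274]
 [413.39661706 118.38448868]
 [252.37445849 164.70213146]]
laid end px [[313.49850511 233.42161328]
 [411.64397106 231.30968674]]
```

```bash
sed -i 's/.4987,.076\]/.4995,.0773]/; s/np.degrees(2.4286)/139.4/' slab.py
python3 -c "
from pl import *; from slab import *
plan((*sp(-1,49),.034,SA,0))"
```

```text
t 16.35 tcp [0.4676 0.0351 0.1502] open 0.0418 grip 34.8 F [ 0.6  0.4 -1.8] j [ 0.49  0.01 -0.62  1.96  0.    1.18  0.72]
travel [  2.    3.8 116.2] rot [ 0.  -0.2 -0.7]
```

Call:
{"op": "jog_arm", "data": {
  "motion": [
    {"travel": [2,4,10],"rot": [0,-0.2,-0.7],"fingers": 30},
    {"travel": [2,4,35],"rot": [0,-0.2,-0.7],"fingers": 30},
    {"travel": [2,4,65],"rot": [0,-0.2,-0.7],"fingers": 30},
    {"travel": [2,4,90],"rot": [0,-0.2,-0.7],"fingers": 30},
    {"travel": [2,4,105],"rot": [0,-0.2,-0.7],"fingers": 30},
    {"travel": [2,4,112],"rot": [0,-0.2,-0.7],"fingers": 30},
    {"travel": [2,4,115],"rot": [0,-0.2,-0.7],"fingers": 30},
    {"travel": [2,4,116],"rot": [0,-0.2,-0.7],"fingers": 30}
  ]
}}

```text
time_s: 17.15
tcp_pos: [0.4685, 0.0408, 0.034]
orientation: [1.087, 2.947, 0.001]
contact_force: [0.6, 0.3, -1.8]
opening: 0.0416
grip_force: 34.8
```

Call:
{"op": "jog_arm", "data": {
  "motion": [
    {"travel": [0,0,1],"rot": [0,0,0],"fingers": 30},
    {"travel": [0,0,2],"rot": [0,0,0],"fingers": 30},
    {"travel": [0,0,3],"rot": [0,0,0],"fingers": 30},
    {"travel": [0,0,3],"rot": [0,0,0],"fingers": 30},
    {"travel": [0,0,3],"rot": [0,0,0],"fingers": 30},
    {"travel": [0,0,3],"rot": [0,0,0],"fingers": 30},
    {"travel": [0,0,3],"rot": [0,0,0],"fingers": 30},
    {"travel": [0,0,3],"rot": [0,0,0],"fingers": 30}
  ]
}}

```text
time_s: 17.95
tcp_pos: [0.4682, 0.0407, 0.0308]
orientation: [1.087, 2.947, 0.0]
contact_force: [0.2, 0.2, -1.7]
opening: 0.0419
grip_force: 34.8
```

Call:
{"op": "jog_arm", "data": {
  "motion": [
    {"travel": [0,0,1],"rot": [0,0,0],"fingers": 30},
    {"travel": [0,0,2],"rot": [0,0,0],"fingers": 30},
    {"travel": [0,0,2.5],"rot": [0,0,0],"fingers": 30},
    {"travel": [0,0,2.5],"rot": [0,0,0],"fingers": 30},
    {"travel": [0,0,2.5],"rot": [0,0,0],"fingers": 30},
    {"travel": [0,0,2.5],"rot": [0,0,0],"fingers": 30},
    {"travel": [0,0,2.5],"rot": [0,0,0],"fingers": 30},
    {"travel": [0,0,2.5],"rot": [0,0,0],"fingers": 30}
  ]
}}

```text
time_s: 18.75
tcp_pos: [0.4683, 0.0407, 0.0302]
orientation: [1.087, 2.947, -0.002]
contact_force: [-6.3, -0.4, 16.4]
opening: 0.0416
grip_force: 34.8
```

Call:
{"op": "jog_arm", "data": {
  "motion": [
    {"travel": [0,0,-1],"rot": [0,0,0],"fingers": 30},
    {"travel": [0,0,-1.5],"rot": [0,0,0],"fingers": 30},
    {"travel": [0,0,-1.5],"rot": [0,0,0],"fingers": 67},
    {"travel": [0,0,-1.5],"rot": [0,0,0],"fingers": 67},
    {"travel": [0,0,-1.5],"rot": [0,0,0],"fingers": 67},
    {"travel": [0,0,-1.5],"rot": [0,0,0],"fingers": 67},
    {"travel": [0,0,-15],"rot": [0,0,0],"fingers": 67},
    {"travel": [0,0,-45],"rot": [0,0,0],"fingers": 67}
  ]
}}

```text
time_s: 19.55
tcp_pos: [0.4661, 0.0408, 0.0724]
orientation: [-1.085, -2.943, 0.001]
contact_force: [0.8, 0.4, -1.0]
opening: 0.058
grip_force: 0.0
```

Call:
{"op": "jog_arm", "data": {
  "motion": [
    {"travel": [0,0,-40],"rot": [0,0,0],"fingers": 67},
    {"travel": [-20,0,-80],"rot": [0,0,8],"fingers": 100},
    {"travel": [-50,10,-110],"rot": [0,0,16],"fingers": 100},
    {"travel": [-80,20,-110],"rot": [0,0,24],"fingers": 100},
    {"travel": [-110,20,-110],"rot": [0,0,32],"fingers": 100},
    {"travel": [-140,20,-110],"rot": [0,0,40],"fingers": 100},
    {"travel": [-170,20,-110],"rot": [0,0,48],"fingers": 100},
    {"travel": [-200,20,-110],"rot": [0,0,51],"fingers": 100}
  ]
}}

```text
time_s: 20.35
tcp_pos: [0.6341, -0.0747, 0.1844]
orientation: [2.254, 2.188, 0.001]
contact_force: [0.6, -0.2, 0.4]
opening: 0.0867
grip_force: 0.0
```

```bash
cat > fitflat.py <<'E'
import sys
from a import *; from slab import *; from pl import plan
def sl(x):
    a=np.radians(SA); d=(np.array(x[:2])-SL)*1000; return np.round([np.cos(a)*d[0]+np.sin(a)*d[1],-np.sin(a)*d[0]+np.cos(a)*d[1],(np.degrees(x[2])-SA+90)%180-90],1)
def report(names):
  for t,(x,y),a,z in names:
    g=sp(x,y) if abs(x)>1 else np.array([x,y])
    o=pick(t,[*g,z])
    for q in [[k] for k in o]:
      r,c=fit(q,flat((.09,.042,.028),z),[*g,np.radians(a)],[.008,.008,.1]); print('  slab frame',sl(r),'world',r,round(c,3))
E
python3 -c "
from fitflat import *
report([('carton_upright_centre',(-25,49),SA,.036),('carton_laid_centre',(-47,-23),SA+90,.036)])
plan((.6,-.1276,.2,88.5,0))"
```

```text
carton_upright_centre [(0.62, 817)]
carton_upright_centre [(0.7, 1124)]
  slab frame [-24.7  50.5  -1.6] world [0.4854 0.0228 2.4051] 0.065
  slab frame [-25.3  50.4  -0.1] world [0.4859 0.0226 2.4315] 0.042
carton_laid_centre [(0.78, 813)]
carton_laid_centre [(0.73, 1308)]
  slab frame [-47.2 -19.9  89.9] world [0.5483 0.0617 4.0013] 0.053
  slab frame [-48.3 -23.  -89.9] world [0.5511 0.0633 4.0059] 0.066
t 20.65 tcp [ 0.6327 -0.0726  0.1839] open 0.0874 grip 0.0 F [ 0.   0.8 -0.1] j [ 0.46  0.35 -0.49  1.53  0.17  1.31 -0.07]
travel [-55.8 -31.4 -16.1] rot [ 0.  -0.   0.1]
```

Placed within 2 mm of the target. Next, flat carton A goes to place 1, gripped 30 mm off-centre to keep the hand clear of the box.

```bash
python3 -c "
from pl import *
plan((.6086,-.1576,.1,88.5,0),(.6086,-.1576,.007,88.5,0))"
```

```text
t 20.65 tcp [ 0.6327 -0.0726  0.1839] open 0.0874 grip 0.0 F [ 0.   0.8 -0.1] j [ 0.46  0.35 -0.49  1.53  0.17  1.31 -0.07]
travel [-85.6 -22.1  83.8] rot [ 0.  -0.   0.1]
travel [-0. -0. 93.] rot [0. 0. 0.]
```

Call:
{"op": "jog_arm", "data": {
  "motion": [
    {"travel": [-20,-5,10],"rot": [0,0,0],"fingers": 100},
    {"travel": [-45,-11,30],"rot": [0,0,0],"fingers": 100},
    {"travel": [-70,-18,50],"rot": [0,0,0],"fingers": 100},
    {"travel": [-86,-22,70],"rot": [0,0,0],"fingers": 100},
    {"travel": [-86,-22,84],"rot": [0,0,0],"fingers": 100},
    {"travel": [-86,-22,84],"rot": [0,0,0],"fingers": 100},
    {"travel": [-86,-22,84],"rot": [0,0,0],"fingers": 100},
    {"travel": [-86,-22,84],"rot": [0,0,0],"fingers": 100}
  ]
}}

```text
time_s: 21.45
tcp_pos: [0.6103, -0.1574, 0.1009]
orientation: [2.246, 2.194, 0.003]
contact_force: [0.4, -0.7, -0.7]
opening: 0.0874
grip_force: 0.0
```

```bash
python3 -c "
from pl import *
plan((.6086,-.1576,.007,88.5,0))"
```

```text
t 21.45 tcp [ 0.6103 -0.1574  0.1009] open 0.0874 grip 0.0 F [ 0.4 -0.7 -0.7] j [ 0.56  0.4  -0.44  1.64  0.18  1.15  0.06]
travel [-0.3 -2.  93.9] rot [ 0.2 -0.   0.2]
```

Call:
{"op": "jog_arm", "data": {
  "motion": [
    {"travel": [0,-1,20],"rot": [0,0,0],"fingers": 100},
    {"travel": [0,-2,45],"rot": [0,0,0],"fingers": 100},
    {"travel": [0,-2,70],"rot": [0,0,0],"fingers": 100},
    {"travel": [0,-2,88],"rot": [0,0,0],"fingers": 100},
    {"travel": [0,-2,94],"rot": [0,0,0],"fingers": 100},
    {"travel": [0,-2,94],"rot": [0,0,0],"fingers": 100},
    {"travel": [0,-2,94],"rot": [0,0,0],"fingers": 30},
    {"travel": [0,-2,94],"rot": [0,0,0],"fingers": 30}
  ],
  "force": 40
}}

```text
time_s: 22.25
tcp_pos: [0.6083, -0.1593, 0.007]
orientation: [2.248, 2.191, 0.002]
contact_force: [-0.4, 0.2, -0.2]
opening: 0.0775
grip_force: 0.0
```

Call:
{"op": "jog_arm", "data": {
  "motion": [
    {"travel": [0,0,0],"rot": [0,0,0],"fingers": 30},
    {"travel": [0,0,0],"rot": [0,0,0],"fingers": 30},
    {"travel": [0,0,0],"rot": [0,0,0],"fingers": 30},
    {"travel": [0,0,0],"rot": [0,0,0],"fingers": 30},
    {"travel": [0,0,-20],"rot": [0,0,0],"fingers": 30},
    {"travel": [0,0,-60],"rot": [0,0,0],"fingers": 30},
    {"travel": [0,0,-105],"rot": [0,0,0],"fingers": 30},
    {"travel": [0,0,-150],"rot": [0,0,0],"fingers": 30}
  ]
}}

```text
time_s: 23.05
tcp_pos: [0.6063, -0.1591, 0.1563]
orientation: [-2.249, -2.192, 0.001]
contact_force: [0.3, 0.7, -1.5]
opening: 0.0416
grip_force: 39.7
```

```bash
python3 -c "
from pl import *; from slab import *
plan((*sp(-5,-48),.17,SA,0),(*sp(-5,-48),.04,SA,0))
im=shot('wrist','w6.png')['pixels'].astype(int); print(im[225:262,280])"; tail -0 /dev/null
```

```text
t 23.05 tcp [ 0.6063 -0.1591  0.1563] open 0.0416 grip 39.7 F [ 0.3  0.7 -1.5] j [ 0.58  0.35 -0.45  1.58  0.16  1.25  0.08]
travel [267.7 -78.7 -13.5] rot [ -0.   -0.  -50.9]
travel [  0.  -0. 130.] rot [0. 0. 0.]
[[146 161 162]
 [142 156 159]
 [144 157 159]
 [145 159 162]
 [146 162 163]
 [149 164 166]
 [147 163 163]
 [147 162 163]
 [146 161 162]
 [144 159 161]
 [143 157 159]
 [143 157 159]
 [142 157 159]
 [144 159 160]
 [146 161 162]
 [146 161 163]
 [148 163 165]
 [147 162 164]
 [146 161 163]
 [144 158 160]
 [142 157 158]
 [141 156 157]
 [139 155 156]
 [139 153 155]
 [139 154 155]
 [142 156 158]
 [143 157 159]
 [143 157 159]
 [145 160 161]
 [147 161 163]
 [146 161 163]
 [146 161 163]
 [141 156 160]
 [111 130 144]
 [ 61  75  89]
 [ 36  38  41]
 [ 37  38  37]]
```

```bash
python3 -c "
import sys
exec(open('inhand.py').read().split('im=')[0])
h=cv2.cvtColor(cv2.imread('pics/w6.png'),cv2.COLOR_BGR2HSV)
for c in (245,280,315): 
  s=h[40:262,c,1].astype(int); v=h[40:262,c,2].astype(int); print(c,[(40+i,int(s[i]),int(v[i])) for i in range(0,222,8)])
r=h[150,200:360]; print([(200+i,int(r[i,1])) for i in range(0,160,6)])
for x in (66,70,72,74,76,78): print(x,wproj(w,[[x,0,-21],[x,21,-21],[x,-21,-21]]).round(1).ravel())"
```

```text
245 [(40, 21, 247), (48, 25, 247), (56, 22, 247), (64, 56, 164), (72, 56, 163), (80, 58, 163), (88, 58, 166), (96, 21, 195), (104, 156, 129), (112, 157, 128), (120, 158, 132), (128, 157, 133), (136, 158, 137), (144, 156, 139), (152, 152, 141), (160, 155, 140), (168, 154, 137), (176, 155, 135), (184, 156, 136), (192, 156, 137), (200, 154, 137), (208, 158, 136), (216, 159, 138), (224, 158, 137), (232, 158, 136), (240, 156, 137), (248, 158, 134), (256, 155, 135)]
280 [(40, 24, 246), (48, 24, 247), (56, 22, 247), (64, 58, 164), (72, 57, 161), (80, 56, 164), (88, 57, 178), (96, 55, 186), (104, 157, 135), (112, 157, 133), (120, 155, 130), (128, 157, 128), (136, 155, 128), (144, 155, 130), (152, 157, 135), (160, 157, 140), (168, 154, 142), (176, 156, 139), (184, 157, 138), (192, 158, 136), (200, 25, 162), (208, 26, 155), (216, 23, 164), (224, 25, 164), (232, 25, 163), (240, 27, 163), (248, 26, 155), (256, 27, 163)]
315 [(40, 24, 246), (48, 28, 246), (56, 29, 247), (64, 27, 247), (72, 58, 159), (80, 56, 156), (88, 59, 156), (96, 57, 157), (104, 157, 130), (112, 157, 135), (120, 155, 138), (128, 154, 137), (136, 156, 136), (144, 143, 132), (152, 155, 133), (160, 155, 133), (168, 158, 137), (176, 156, 141), (184, 157, 145), (192, 156, 142), (200, 157, 141), (208, 155, 140), (216, 153, 138), (224, 156, 134), (232, 157, 133), (240, 154, 131), (248, 156, 129), (256, 158, 126)]
[(200, 57), (206, 56), (212, 57), (218, 57), (224, 58), (230, 58), (236, 59), (242, 156), (248, 160), (254, 154), (260, 155), (266, 157), (272, 156), (278, 156), (284, 155), (290, 155), (296, 158), (302, 156), (308, 159), (314, 156), (320, 155), (326, 154), (332, 61), (338, 22), (344, 21), (350, 56), (356, 56)]
66 [278.2 127.6 326.7 128.1 229.8 128.2]
70 [278.2 118.4 326.8 119.  229.7 119.1]
72 [278.2 113.8 326.8 114.4 229.7 114.5]
74 [278.2 109.2 326.8 109.9 229.7 110. ]
76 [278.2 104.6 326.9 105.3 229.6 105.4]
78 [278.2 100.1 326.9 100.8 229.6 100.9]
```

View pics/w6.png

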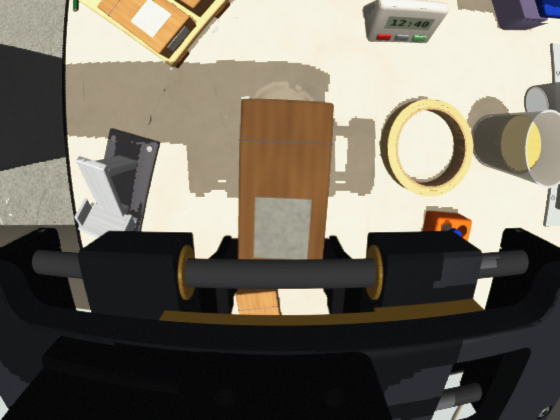

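The held carton is centred near the pads (column 281) but leads to column 287 at its far end, about a 2.4° yaw. I'll compensate for that when placing it.

```bash
cat >> slab.py <<'E'
def tcpfor(cx,cy,yaw,ox,oy=0):
    a=np.radians(yaw); return sp(cx,cy)-np.array([np.cos(a),np.sin(a)])*ox/1000-np.array([np.sin(a),-np.cos(a)])*oy/1000
E
python3 -c "
from pl import *; from slab import *
t=tcpfor(25,-48,141.6,31.5,1.3); print(t)
plan((*t,.2,141.6,0),(*t,.034,141.6,0))"
```

```text
[0.53563423 0.10942942]
t 23.10 tcp [ 0.611  -0.1598  0.1656] open 0.0418 grip 39.7 F [ 3.3 -0.2  5. ] j [ 0.58  0.34 -0.45  1.57  0.15  1.25  0.08]
travel [267.1 -81.8 -36.2] rot [  0.5   0.5 -53.1]
travel [ -0.  -0. 166.] rot [0. 0. 0.]
```

Call:
{"op": "jog_arm", "data": {
  "motion": [
    {"travel": [20,-8,-15],"rot": [0,0,-5],"fingers": 30},
    {"travel": [55,-18,-30],"rot": [0,0,-12],"fingers": 30},
    {"travel": [95,-30,-36],"rot": [0,0,-20],"fingers": 30},
    {"travel": [135,-42,-36],"rot": [0.2,0.2,-28],"fingers": 30},
    {"travel": [175,-54,-36],"rot": [0.3,0.3,-36],"fingers": 30},
    {"travel": [215,-66,-36],"rot": [0.4,0.4,-44],"fingers": 30},
    {"travel": [250,-76,-36],"rot": [0.5,0.5,-50],"fingers": 30},
    {"travel": [267,-82,-36],"rot": [0.5,0.5,-53],"fingers": 30}
  ]
}}

```text
time_s: 23.9
tcp_pos: [0.5305, 0.1138, 0.1913]
orientation: [-1.02, -2.959, -0.002]
contact_force: [0.4, -0.0, -1.1]
opening: 0.0417
grip_force: 39.7
```

```bash
python3 -c "
from pl import *; from slab import *
t=tcpfor(25,-48,141.6,31.5,1.3)
plan((*t,.034,141.6,0))
a=arm.state(); print(a['orientation'])"
```

```text
t 23.90 tcp [0.5305 0.1138 0.1913] open 0.0417 grip 39.7 F [ 0.4 -0.  -1.1] j [ 0.41  0.18 -0.74  1.73  0.12  1.29  0.56]
travel [ -8.6   0.2 157.2] rot [-0.2 -0.7  0.4]
[-1.01993428e+00 -2.95862151e+00 -1.83552889e-03]
```

Call:
{"op": "jog_arm", "data": {
  "motion": [
    {"travel": [-4,0,10],"rot": [0,-0.4,0.2],"fingers": 30},
    {"travel": [-8.6,0,30],"rot": [-0.2,-0.7,0.4],"fingers": 30},
    {"travel": [-8.6,0,55],"rot": [-0.2,-0.7,0.4],"fingers": 30},
    {"travel": [-8.6,0,80],"rot": [-0.2,-0.7,0.4],"fingers": 30},
    {"travel": [-8.6,0,100],"rot": [-0.2,-0.7,0.4],"fingers": 30},
    {"travel": [-8.6,0,115],"rot": [-0.2,-0.7,0.4],"fingers": 30},
    {"travel": [-8.6,0,125],"rot": [-0.2,-0.7,0.4],"fingers": 30},
    {"travel": [-8.6,0,130],"rot": [-0.2,-0.7,0.4],"fingers": 30}
  ]
}}

```text
time_s: 24.7
tcp_pos: [0.5372, 0.1039, 0.0601]
orientation: [1.048, 2.961, -0.002]
contact_force: [-0.4, -0.7, -0.9]
opening: 0.0421
grip_force: 39.7
```

```bash
python3 -c "
from pl import *; from slab import *
t=tcpfor(25,-48,141.6,31.5,1.3)
plan((*t,.031,141.6,0))"
```

```text
t 24.70 tcp [0.5372 0.1039 0.0601] open 0.0421 grip 39.7 F [-0.4 -0.7 -0.9] j [ 0.37  0.32 -0.7   1.87  0.24  1.03  0.46]
travel [ 4.7  3.4 29.1] rot [-0.1  0.  -0.6]
```

Call:
{"op": "jog_arm", "data": {
  "motion": [
    {"travel": [2,1,0],"rot": [0,0,0],"fingers": 30},
    {"travel": [4.7,3.4,5],"rot": [0,0,-0.6],"fingers": 30},
    {"travel": [4.7,3.4,12],"rot": [0,0,-0.6],"fingers": 30},
    {"travel": [4.7,3.4,18],"rot": [0,0,-0.6],"fingers": 30},
    {"travel": [4.7,3.4,22],"rot": [0,0,-0.6],"fingers": 30},
    {"travel": [4.7,3.4,25],"rot": [0,0,-0.6],"fingers": 30},
    {"travel": [4.7,3.4,25],"rot": [0,0,-0.6],"fingers": 30},
    {"travel": [4.7,3.4,25],"rot": [0,0,-0.6],"fingers": 30}
  ]
}}

```text
time_s: 25.5
tcp_pos: [0.5358, 0.1105, 0.0362]
orientation: [1.03, 2.967, -0.001]
contact_force: [0.1, -0.1, -0.8]
opening: 0.0418
grip_force: 39.7
```

```bash
python3 -c "
from pl import *; from slab import *
t=tcpfor(25,-48,141.6,31.5,1.3)
plan((*t,.029,141.6,0))"
```

```text
t 25.50 tcp [0.5358 0.1105 0.0362] open 0.0418 grip 39.7 F [ 0.1 -0.1 -0.8] j [ 0.35  0.35 -0.69  1.89  0.27  0.99  0.44]
travel [-0.5 -1.   7.2] rot [-0.   0.1  0.1]
```

Call:
{"op": "jog_arm", "data": {
  "motion": [
    {"travel": [-0.5,-1,2],"rot": [0,0,0],"fingers": 30},
    {"travel": [-0.5,-1,4],"rot": [0,0,0],"fingers": 30},
    {"travel": [-0.5,-1,5],"rot": [0,0,0],"fingers": 30},
    {"travel": [-0.5,-1,6],"rot": [0,0,0],"fingers": 30},
    {"travel": [-0.5,-1,7],"rot": [0,0,0],"fingers": 30},
    {"travel": [-0.5,-1,7],"rot": [0,0,0],"fingers": 30},
    {"travel": [-0.5,-1,7],"rot": [0,0,0],"fingers": 30},
    {"travel": [-0.5,-1,7],"rot": [0,0,0],"fingers": 30}
  ]
}}

```text
time_s: 26.3
tcp_pos: [0.5361, 0.1094, 0.0339]
orientation: [1.03, 2.965, -0.005]
contact_force: [-12.1, -3.5, 33.1]
opening: 0.042
grip_force: 39.7
```

Call:
{"op": "jog_arm", "data": {
  "motion": [
    {"travel": [0,0,-2],"rot": [0,0,0],"fingers": 30},
    {"travel": [0,0,-4],"rot": [0,0,0],"fingers": 30},
    {"travel": [0,0,-4],"rot": [0,0,0],"fingers": 30},
    {"travel": [0,0,-4],"rot": [0,0,0],"fingers": 66},
    {"travel": [0,0,-4],"rot": [0,0,0],"fingers": 66},
    {"travel": [0,0,-4],"rot": [0,0,0],"fingers": 66},
    {"travel": [0,0,-4],"rot": [0,0,0],"fingers": 66},
    {"travel": [0,0,-4],"rot": [0,0,0],"fingers": 66}
  ]
}}

```text
time_s: 27.1
tcp_pos: [0.5354, 0.1094, 0.033]
orientation: [1.03, 2.967, -0.001]
contact_force: [-0.1, 0.6, 0.7]
opening: 0.0574
grip_force: 0.0
```

Call:
{"op": "jog_arm", "data": {
  "motion": [
    {"travel": [0,0,-10],"rot": [0,0,0],"fingers": 66},
    {"travel": [0,0,-40],"rot": [0,0,0],"fingers": 66},
    {"travel": [0,0,-85],"rot": [0,0,0],"fingers": 66},
    {"travel": [0,0,-130],"rot": [0,0,0],"fingers": 66},
    {"travel": [0,-40,-150],"rot": [0,0,8],"fingers": 100},
    {"travel": [0,-80,-150],"rot": [0,0,16],"fingers": 100},
    {"travel": [-30,-110,-150],"rot": [0,0,24],"fingers": 100},
    {"travel": [-70,-120,-150],"rot": [0,0,32],"fingers": 100}
  ]
}}

```text
time_s: 27.9
tcp_pos: [0.5144, -0.0304, 0.1851]
orientation: [1.814, 2.559, -0.004]
contact_force: [1.7, 0.9, 0.2]
opening: 0.0813
grip_force: 0.0
```

```bash
python3 -c "
from fitflat import *
report([('carton_flat_1_centre',(25,-48),SA,.036),('carton_laid_centre',(-47,-23),SA+90,.036),('carton_upright_centre',(-25,49),SA,.036),('carton_flat_1_centre',(.5818,-.3007),95,.014)])
cv2.imwrite('pics/x7.png',np.vstack([cv2.resize(P[0]['pixels'][180:310,140:340],(700,455)),cv2.resize(P[1]['pixels'][210:310,130:300],(247,145)).repeat(1,0) if 0 else cv2.copyMakeBorder(cv2.resize(P[1]['pixels'][220:310,150:290],(225,145)),0,0,0,475,0)]))
plan((.55,-.2,.2,95,0))"
```

```text
carton_flat_1_centre []
carton_flat_1_centre []
carton_laid_centre []
carton_laid_centre [(0.57, 1060)]
  slab frame [-51.3 -21.5  84.7] world [0.5525 0.0603 3.9106] 0.206
carton_upright_centre []
carton_upright_centre [(0.84, 1157)]
  slab frame [-26.4  49.8  -1.9] world [0.4871 0.0224 2.4004] 0.036
carton_flat_1_centre [(0.9, 823)]
carton_flat_1_centre [(0.79, 696)]
  slab frame [-309.   234.7  -44.3] world [ 0.5814 -0.3019  1.6601] 0.049
  slab frame [-309.4  233.1  -40.3] world [ 0.5827 -0.301   1.7289] 0.071
t 28.40 tcp [ 0.5157 -0.0268  0.1835] open 0.0872 grip 0.0 F [-0.5  0.2 -0.6] j [ 0.58  0.1  -0.61  1.81  0.06  1.25  0.3 ]
travel [-174.5  -26.6  -16.3] rot [ 0.   0.1 14.8]
```

```bash
python3 -c "
from pl import *
plan((.580,-.2793,.1,95.3,0))"
```

```text
t 28.40 tcp [ 0.5157 -0.0268  0.1835] open 0.0872 grip 0.0 F [-0.5  0.2 -0.6] j [ 0.58  0.1  -0.61  1.81  0.06  1.25  0.3 ]
travel [-259.2  -25.3   83.8] rot [ 0.   0.1 14.5]
```

Call:
{"op": "jog_arm", "data": {
  "motion": [
    {"travel": [-40,-4,0],"rot": [0,0,2],"fingers": 100},
    {"travel": [-85,-8,5],"rot": [0,0,5],"fingers": 100},
    {"travel": [-130,-13,20],"rot": [0,0,8],"fingers": 100},
    {"travel": [-175,-17,45],"rot": [0,0,11],"fingers": 100},
    {"travel": [-220,-22,65],"rot": [0,0,13],"fingers": 100},
    {"travel": [-250,-25,80],"rot": [0,0,14.5],"fingers": 100},
    {"travel": [-259,-25.3,84],"rot": [0,0,14.5],"fingers": 100},
    {"travel": [-259,-25.3,84],"rot": [0,0,14.5],"fingers": 100}
  ]
}}

```text
time_s: 29.2
tcp_pos: [0.579, -0.281, 0.0984]
orientation: [-2.119, -2.318, 0.0]
contact_force: [0.0, 1.4, -0.1]
opening: 0.0869
grip_force: 0.0
```

```bash
python3 -c "
from fitflat import *
plan((.580,-.2793,.007,95.3,0))
report([('carton_flat_1_centre',(25,-48),SA,.036),('carton_laid_centre',(-47,-23),SA+90,.036),('carton_upright_centre',(-25,49),SA,.036)])
cv2.imwrite('pics/x7.png',np.vstack([cv2.resize(P[0]['pixels'][190:300,160:290],(520,440)),cv2.copyMakeBorder(cv2.resize(P[1]['pixels'][220:310,150:290],(233,150)),0,0,0,287,0)]))
for p in P: print([(sl([*d['location'][:2],0])[:2],round(d['location'][2],3),round(d['conf'],2)) for t in ('carton_flat_1_centre','carton_laid_centre') for d in arm.place_of(p,t)])
"
```

```text
t 29.30 tcp [ 0.5804 -0.278   0.1003] open 0.0874 grip 0.0 F [-0.4 -0.4  0.2] j [ 0.73  0.42 -0.41  1.6   0.18  1.16  0.37]
travel [-1.3 -0.7 93.3] rot [ 0.1 -0.   0.1]
carton_flat_1_centre []
carton_flat_1_centre []
carton_laid_centre [(0.84, 835)]
carton_laid_centre [(0.78, 1008)]
  slab frame [-47.6 -19.9 -89.3] world [0.5486 0.0614 4.0159] 0.045
  slab frame [-47.6 -20.3  88.1] world [0.5488 0.0617 3.9712] 0.246
carton_upright_centre [(0.64, 847)]
carton_upright_centre [(0.72, 1057)]
  slab frame [-25.   51.3  -1.2] world [0.4851 0.022  2.4116] 0.043
  slab frame [-26.   50.3   0.1] world [0.4865 0.0222 2.4345] 0.082
[(array([-305.7,  226.7]), 0.014, 0.63), (array([-48.5, -21.9]), 0.035, 0.92)]
[(array([-307. ,  231.2]), 0.016, 0.95), (array([-45.3, -24.5]), 0.037, 0.97)]
```

View pics/x7.png

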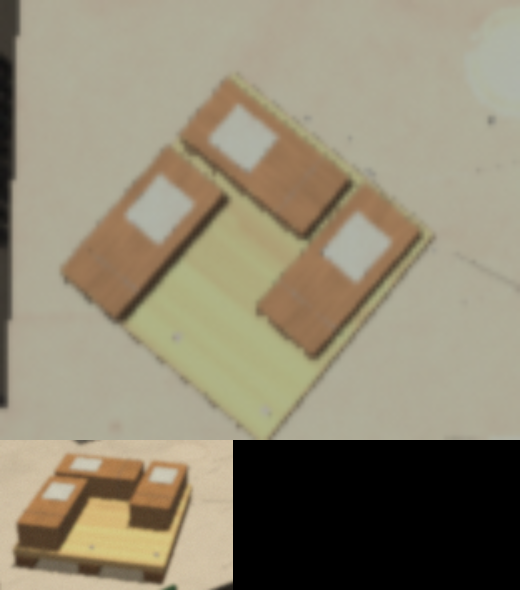

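All three cartons on the slab lie flat in the pinwheel, and the free place is at crop (190,360). The left carton's top corners are (170,147), (228,200), (120,320) and (62,268). I'll convert those and grip carton B.

```bash
python3 -c "
from fitflat import *
for nm,l in dict(p1=[(170,147),(228,198),(120,318),(62,268)],p3=[(365,182),(422,235),(315,356),(258,310)],laid=[(232,77),(352,182),(305,235),(182,140)]).items():
  c=onplane(P[0],np.array(l)/4+[160,190],.05); print(nm,sl([*c.mean(0)[:2],0]),[round(float(np.degrees(np.arctan2(*(a-b)[1::-1]))-SA),1) for a,b in ((c[1],c[2]),(c[0],c[3]))])
"
```

```text
p1 [ 26.2 -43.2  40.6] [-181.9, -181.3]
p3 [-24.6  53.2  40.6] [-182.3, -180.3]
laid [-47.  -17.8  40.6] [-181.9, -177.8]
```

Call:
{"op": "jog_arm", "data": {
  "motion": [
    {"travel": [-1,-1,20],"rot": [0,0,0],"fingers": 100},
    {"travel": [-1,-1,45],"rot": [0,0,0],"fingers": 100},
    {"travel": [-1,-1,70],"rot": [0,0,0],"fingers": 100},
    {"travel": [-1,-1,88],"rot": [0,0,0],"fingers": 100},
    {"travel": [-1,-1,93],"rot": [0,0,0],"fingers": 100},
    {"travel": [-1,-1,93],"rot": [0,0,0],"fingers": 100},
    {"travel": [-1,-1,93],"rot": [0,0,0],"fingers": 30},
    {"travel": [-1,-1,93],"rot": [0,0,0],"fingers": 30}
  ],
  "force": 45
}}

```text
time_s: 30.7
tcp_pos: [0.5798, -0.282, 0.0081]
orientation: [2.116, 2.318, 0.001]
contact_force: [0.1, 0.9, 0.7]
opening: 0.0783
grip_force: 0.0
```

Call:
{"op": "jog_arm", "data": {
  "motion": [
    {"travel": [0,0,0],"rot": [0,0,0],"fingers": 30},
    {"travel": [0,0,0],"rot": [0,0,0],"fingers": 30},
    {"travel": [0,0,0],"rot": [0,0,0],"fingers": 30},
    {"travel": [0,0,0],"rot": [0,0,0],"fingers": 30},
    {"travel": [0,0,-20],"rot": [0,0,0],"fingers": 30},
    {"travel": [0,0,-60],"rot": [0,0,0],"fingers": 30},
    {"travel": [0,0,-105],"rot": [0,0,0],"fingers": 30},
    {"travel": [0,0,-150],"rot": [0,0,0],"fingers": 30}
  ]
}}

```text
time_s: 31.5
tcp_pos: [0.578, -0.2811, 0.1574]
orientation: [-2.118, -2.32, 0.001]
contact_force: [0.9, -1.0, -1.6]
opening: 0.0417
grip_force: 44.7
```

```bash
python3 -c "
from pl import *; from slab import *
t=tcpfor(48,24,49.4,-20.5); print(t)
plan((*t,.17,49.4,0))"
```

```text
[0.46077727 0.10587971]
t 31.50 tcp [ 0.578  -0.2811  0.1574] open 0.0417 grip 44.7 F [ 0.9 -1.  -1.6] j [ 0.74  0.37 -0.42  1.54  0.16  1.26  0.39]
travel [396.  -81.5 -12.5] rot [-0.   0.  45.8]
```

Call:
{"op": "jog_arm", "data": {
  "motion": [
    {"travel": [20,-4,-15],"rot": [0,0,4],"fingers": 30},
    {"travel": [60,-12,-30],"rot": [0,0,9],"fingers": 30},
    {"travel": [105,-21,-40],"rot": [0,0,15],"fingers": 30},
    {"travel": [150,-31,-40],"rot": [0,0,21],"fingers": 30},
    {"travel": [195,-40,-40],"rot": [0,0,27],"fingers": 30},
    {"travel": [240,-50,-40],"rot": [0,0,33],"fingers": 30},
    {"travel": [280,-58,-40],"rot": [0,0,38],"fingers": 30},
    {"travel": [310,-64,-40],"rot": [0,0,41],"fingers": 30}
  ]
}}

```text
time_s: 32.3
tcp_pos: [0.4853, 0.0245, 0.1962]
orientation: [2.796, 1.431, 0.0]
contact_force: [0.6, 0.1, -1.5]
opening: 0.0417
grip_force: 44.7
```

```bash
python3 -c "
from pl import *; from slab import *
t=tcpfor(48,24,49.4,-20.5); print(t)
plan((*t,.12,49.4,0))"
```

```text
[0.46077727 0.10587971]
t 32.30 tcp [0.4853 0.0245 0.1962] open 0.0417 grip 44.7 F [ 0.6  0.1 -1.5] j [ 0.47  0.01 -0.57  1.86  0.01  1.27 -0.73]
travel [ 51.7 -67.6  76.1] rot [0.1 0.  4.8]
```

Call:
{"op": "jog_arm", "data": {
  "motion": [
    {"travel": [13,-17,5],"rot": [0,0,1],"fingers": 30},
    {"travel": [26,-34,15],"rot": [0,0,2.4],"fingers": 30},
    {"travel": [39,-51,30],"rot": [0,0,3.6],"fingers": 30},
    {"travel": [51,-67,45],"rot": [0,0,4.8],"fingers": 30},
    {"travel": [51,-67,60],"rot": [0,0,4.8],"fingers": 30},
    {"travel": [51,-67,72],"rot": [0,0,4.8],"fingers": 30},
    {"travel": [51,-67,76],"rot": [0,0,4.8],"fingers": 30},
    {"travel": [51,-67,76],"rot": [0,0,4.8],"fingers": 30}
  ]
}}

```text
time_s: 33.1
tcp_pos: [0.4619, 0.1014, 0.1196]
orientation: [2.854, 1.312, -0.001]
contact_force: [0.2, -0.0, -1.6]
opening: 0.0416
grip_force: 44.7
```

```bash
python3 -c "
from pl import *; from slab import *
t=tcpfor(48,24,49.4,-20.5)
plan((*t,.06,49.4,0))
im=shot('wrist','w8.png')['pixels']; h=cv2.cvtColor(im,cv2.COLOR_BGR2HSV)
for r in (232,240,248): 
  s=h[r,215:345,1].astype(int); print(r,[(215+i,int(s[i])) for i in range(0,130,4)])
s=h[190:262,280]; print([(190+i,*map(int,s[i,1:])) for i in range(0,72,3)])
"
```

```text
t 33.10 tcp [0.4619 0.1014 0.1196] open 0.0416 grip 44.7 F [ 0.2 -0.  -1.6] j [ 0.37  0.06 -0.66  1.98  0.04  1.11 -1.01]
travel [ 2.7 -3.8 59.6] rot [ 0.   0.1 -0. ]
232 [(215, 32), (219, 21), (223, 22), (227, 22), (231, 22), (235, 53), (239, 156), (243, 157), (247, 156), (251, 157), (255, 156), (259, 157), (263, 155), (267, 158), (271, 159), (275, 157), (279, 156), (283, 154), (287, 158), (291, 158), (295, 154), (299, 157), (303, 155), (307, 153), (311, 155), (315, 158), (319, 157), (323, 126), (327, 125), (331, 122), (335, 128), (339, 124), (343, 125)]
240 [(215, 22), (219, 22), (223, 51), (227, 85), (231, 23), (235, 111), (239, 156), (243, 158), (247, 157), (251, 157), (255, 155), (259, 155), (263, 155), (267, 155), (271, 153), (275, 155), (279, 154), (283, 155), (287, 156), (291, 160), (295, 158), (299, 156), (303, 154), (307, 156), (311, 156), (315, 158), (319, 154), (323, 77), (327, 18), (331, 28), (335, 73), (339, 155), (343, 156)]
248 [(215, 22), (219, 48), (223, 64), (227, 26), (231, 0), (235, 17), (239, 158), (243, 157), (247, 156), (251, 154), (255, 156), (259, 157), (263, 156), (267, 156), (271, 157), (275, 158), (279, 154), (283, 155), (287, 156), (291, 156), (295, 160), (299, 156), (303, 156), (307, 155), (311, 158), (315, 155), (319, 155), (323, 57), (327, 0), (331, 0), (335, 36), (339, 36), (343, 148)]
[(190, 124, 187), (193, 125, 187), (196, 124, 187), (199, 127, 185), (202, 150, 78), (205, 152, 77), (208, 154, 83), (211, 152, 79), (214, 157, 99), (217, 156, 121), (220, 156, 124), (223, 157, 122), (226, 157, 122), (229, 157, 122), (232, 158, 123), (235, 156, 121), (238, 151, 123), (241, 155, 123), (244, 156, 124), (247, 155, 127), (250, 152, 126), (253, 129, 117), (256, 157, 130), (259, 134, 82)]
```

Call:
{"op": "jog_arm", "data": {
  "motion": [
    {"travel": [2,-4,8],"rot": [0,0,0],"fingers": 30},
    {"travel": [2,-4,22],"rot": [0,0,0],"fingers": 30},
    {"travel": [2,-4,38],"rot": [0,0,0],"fingers": 30},
    {"travel": [2,-4,50],"rot": [0,0,0],"fingers": 30},
    {"travel": [2,-4,57],"rot": [0,0,0],"fingers": 30},
    {"travel": [2,-4,60],"rot": [0,0,0],"fingers": 30},
    {"travel": [2,-4,60],"rot": [0,0,0],"fingers": 30},
    {"travel": [2,-4,60],"rot": [0,0,0],"fingers": 30}
  ]
}}

```text
time_s: 33.95
tcp_pos: [0.461, 0.1062, 0.0606]
orientation: [2.853, 1.313, 0.002]
contact_force: [0.9, 0.3, -1.1]
opening: 0.0417
grip_force: 44.7
```

```bash
python3 -c "
from pl import *; from slab import *
t=tcpfor(48,24,49.4,-19.5)
plan((*t,.032,49.4,0))"
```

```text
t 33.95 tcp [0.461  0.1062 0.0606] open 0.0417 grip 44.7 F [ 0.9  0.3 -1.1] j [ 0.35  0.14 -0.66  2.04  0.11  0.99 -1.08]
travel [-1.4 -0.  28.6] rot [ 0.1 -0.   0. ]
```

Call:
{"op": "jog_arm", "data": {
  "motion": [
    {"travel": [-1,0,6],"rot": [0,0,0],"fingers": 30},
    {"travel": [-1,0,12],"rot": [0,0,0],"fingers": 30},
    {"travel": [-1,0,18],"rot": [0,0,0],"fingers": 30},
    {"travel": [-1,0,23],"rot": [0,0,0],"fingers": 30},
    {"travel": [-1,0,26],"rot": [0,0,0],"fingers": 30},
    {"travel": [-1,0,28],"rot": [0,0,0],"fingers": 30},
    {"travel": [-1,0,28],"rot": [0,0,0],"fingers": 30},
    {"travel": [-1,0,28],"rot": [0,0,0],"fingers": 30}
  ]
}}

```text
time_s: 34.75
tcp_pos: [0.4599, 0.1052, 0.0341]
orientation: [2.851, 1.313, -0.002]
contact_force: [-7.9, -1.8, 18.9]
opening: 0.0418
grip_force: 44.9
```

Call:
{"op": "jog_arm", "data": {
  "motion": [
    {"travel": [0,0,-1],"rot": [0,0,0],"fingers": 30},
    {"travel": [0,0,-2],"rot": [0,0,0],"fingers": 30},
    {"travel": [0,0,-2],"rot": [0,0,0],"fingers": 30},
    {"travel": [0,0,-2],"rot": [0,0,0],"fingers": 64},
    {"travel": [0,0,-2],"rot": [0,0,0],"fingers": 64},
    {"travel": [0,0,-2],"rot": [0,0,0],"fingers": 64},
    {"travel": [0,0,-2],"rot": [0,0,0],"fingers": 64},
    {"travel": [0,0,-2],"rot": [0,0,0],"fingers": 64}
  ]
}}

```text
time_s: 35.55
tcp_pos: [0.4599, 0.1053, 0.0341]
orientation: [2.853, 1.313, 0.001]
contact_force: [0.6, -0.4, -0.2]
opening: 0.0556
grip_force: 0.0
```

Call:
{"op": "jog_arm", "data": {
  "motion": [
    {"travel": [0,0,-10],"rot": [0,0,0],"fingers": 64},
    {"travel": [0,0,-40],"rot": [0,0,0],"fingers": 64},
    {"travel": [0,0,-80],"rot": [0,0,0],"fingers": 64},
    {"travel": [0,0,-120],"rot": [0,0,0],"fingers": 64},
    {"travel": [-40,0,-150],"rot": [0,0,0],"fingers": 64},
    {"travel": [-85,10,-150],"rot": [0,0,0],"fingers": 64},
    {"travel": [-130,30,-150],"rot": [0,0,0],"fingers": 64},
    {"travel": [-175,60,-150],"rot": [0,0,0],"fingers": 64}
  ]
}}

```text
time_s: 36.35
tcp_pos: [0.3911, -0.0636, 0.1857]
orientation: [2.849, 1.314, 0.003]
contact_force: [1.3, -0.5, 0.1]
opening: 0.0557
grip_force: 0.0
```

Call:
{"op": "jog_arm", "data": {
  "motion": [
    {"travel": [-40,20,0],"rot": [0,0,0],"fingers": 64},
    {"travel": [-80,40,0],"rot": [0,0,0],"fingers": 64},
    {"travel": [-120,60,0],"rot": [0,0,0],"fingers": 64},
    {"travel": [-160,80,0],"rot": [0,0,0],"fingers": 64},
    {"travel": [-190,100,0],"rot": [0,0,0],"fingers": 64},
    {"travel": [-190,100,0],"rot": [0,0,0],"fingers": 64},
    {"travel": [-190,100,0],"rot": [0,0,0],"fingers": 64},
    {"travel": [-190,100,0],"rot": [0,0,0],"fingers": 64}
  ]
}}

```text
time_s: 37.15
tcp_pos: [0.3449, -0.2706, 0.1847]
orientation: [2.852, 1.315, 0.001]
contact_force: [0.6, -0.8, -0.1]
opening: 0.0555
grip_force: 0.0
```

```bash
cat > fin.py <<'E'
from fitflat import *
plan()
report([('carton_flat_1_centre',(25,-48),SA,.036),('carton_flat_2_centre',(48,24),SA+90,.036),('carton_laid_centre',(-47,-23),SA+90,.036),('carton_upright_centre',(-25,49),SA,.036)])
for p in P: print([(t[7:12],sl([*d['location'][:2],0])[:2],round(d['location'][2],3),round(d['conf'],2)) for t in ('carton_flat_1_centre','carton_laid_centre','carton_upright_centre') for d in arm.place_of(p,t)])
# colour components on slab
for p in P[:1]:
    h=cv2.cvtColor(p['pixels'],cv2.COLOR_BGR2HSV); m=cv2.inRange(h,(3,95,40),(18,255,220)); m=cv2.morphologyEx(m,cv2.MORPH_OPEN,np.ones((2,2)))
    n_,l,st,ce=cv2.connectedComponentsWithStats(m)
    for k in range(1,n_):
        if st[k,4]>150:
            cn=max(cv2.findContours((l==k).astype(np.uint8),0,2)[0],key=cv2.contourArea); (cx,cy),wh,a=cv2.minAreaRect(cn); w=onplane(p,(cx,cy),.043)[0]; print(st[k,4],sl([*w[:2],0])[:2],np.round(wh,1),round(a,1))
E
python3 fin.py
```

```text
t 37.25 tcp [ 0.3449 -0.2706  0.1847] open 0.0557 grip 0.0 F [ 0.  -0.4 -0.8] j [ 0.74 -0.1  -0.13  1.99 -0.01  1.25 -0.09]
carton_flat_1_centre []
carton_flat_1_centre []
carton_flat_2_centre []
carton_flat_2_centre []
carton_laid_centre [(0.81, 802)]
carton_laid_centre [(0.93, 922)]
  slab frame [-48.  -19.7 -89.3] world [0.5488 0.061  4.0168] 0.054
  slab frame [-49.8 -24.7 -87.1] world [0.5534 0.0636 4.055 ] 0.299
carton_upright_centre [(0.93, 856)]
carton_upright_centre [(0.67, 821)]
  slab frame [-24.7  51.8  -1.7] world [0.4846 0.0219 2.403 ] 0.046
  slab frame [-33.4  49.9   1.4] world [0.4924 0.0177 2.4571] 0.272
[('flat_', array([47.6, 17.4]), 0.036, 0.92), ('laid_', array([-45.8, -23.2]), 0.034, 0.73), ('laid_', array([-26.1,  47.3]), 0.037, 0.41), ('uprig', array([-22.1,  46.9]), 0.039, 0.65)]
[('flat_', array([47.8, 24. ]), 0.034, 0.72), ('flat_', array([-43.7, -23.5]), 0.042, 0.54), ('laid_', array([-43.5, -25.3]), 0.037, 0.77)]
769 [-403.7   60.1] [43.  21.4] 3.4
589 [-46.1 -17.5] [40.5 19.3] 39.3
1218 [28.9  4.8] [62.2 41.3] 41.0
603 [-24.   53.5] [19.6 41.5] 40.2
```

```bash
cat > j.py <<'E'
from fitflat import *
def bx(x): return corners([*sp(x[0],x[1]),.036],rz(np.radians(SA+x[2])),(.09,.042,.028))
x0=np.array([-47,-23,90,25,-48,0,48,24,90,-25,49,0],float)
for p in P:
    m=cv2.inRange(cv2.cvtColor(p['pixels'],cv2.COLOR_BGR2HSV),(3,95,30),(18,255,235))
    reg=np.zeros((840,1120),np.uint8); cv2.fillConvexPoly(reg,cv2.convexHull(proj(p,[[*sp(a,b),z] for a in(-90,90) for b in(-90,90) for z in(.02,.06)]).astype(np.float32)*2).astype(int),1)
    n_,l,st,_=cv2.connectedComponentsWithStats(1-(m>0).astype(np.uint8),connectivity=4)
    for k in range(1,n_):
        if st[k,4]<150: m[l==k]=255
    t=cv2.resize(m,None,fx=2,fy=2,interpolation=0)//255&reg
    def cost(x):
        o=np.zeros_like(t)
        for i in range(4): o|=mask(p,bx(x[3*i:3*i+3]))
        return (o^t).sum()/t.sum()
    x=x0.copy()
    for r in range(3):
      for i in range(4):
        def c1(y): z=x.copy(); z[3*i:3*i+3]=y; return cost(z)
        y=x[3*i:3*i+3]; x[3*i:3*i+3]=minimize(c1,y,method='Nelder-Mead',options=dict(initial_simplex=np.vstack([y,y+[4,0,0],y+[0,4,0],y+[0,0,4]]),maxiter=60)).x
    print(np.round(x.reshape(4,3),1),cost(x))
E
python3 j.py
```

```text
[[-46.2 -17.7  90.2]
 [ 27.4 -44.4   2. ]
 [ 47.3  21.   90.8]
 [-24.3  50.5  -1.3]] 0.40891313297653353
[[-35.3 -19.7  98.2]
 [ 40.5 -44.6   2.9]
 [ 47.3  18.9  93. ]
 [-21.7  48.1  -1.6]] 0.26630785791173306
```

```bash
python3 -c "
from pl import *
plan((.42,-.015,.24,49.4,0))"
```

```text
t 38.05 tcp [ 0.3443 -0.2719  0.1844] open 0.0559 grip 0.0 F [ 0.  -0.   0.3] j [ 0.74 -0.1  -0.13  1.99 -0.01  1.25 -0.09]
travel [ 244.3 -109.6  -55.8] rot [0.1 0.  0. ]
```

Call:
{"op": "jog_arm", "data": {
  "motion": [
    {"travel": [35,-16,-20],"rot": [0,0,0],"fingers": 64},
    {"travel": [75,-33,-40],"rot": [0,0,0],"fingers": 64},
    {"travel": [115,-51,-56],"rot": [0,0,0],"fingers": 64},
    {"travel": [155,-69,-56],"rot": [0,0,0],"fingers": 64},
    {"travel": [195,-87,-56],"rot": [0,0,0],"fingers": 64},
    {"travel": [230,-103,-56],"rot": [0,0,0],"fingers": 64},
    {"travel": [244,-110,-56],"rot": [0,0,0],"fingers": 64},
    {"travel": [244,-110,-56],"rot": [0,0,0],"fingers": 64}
  ]
}}

```text
time_s: 38.85
tcp_pos: [0.4199, -0.0124, 0.2404]
orientation: [2.849, 1.32, 0.001]
contact_force: [0.6, -0.7, -0.1]
opening: 0.0555
grip_force: 0.0
```

```bash
cat > wv.py <<'E'
from fitflat import *
from wf import wproj,wplane
import m
p=shot('wrist','w9.png'); plan()
for t in ('carton_flat_1_centre','carton_laid_centre','carton_upright_centre','slab'):
    print(t,[(sl([*d['location'][:2],0])[:2],round(d['location'][2],3),round(d['conf'],2)) for d in arm.place_of(p,t)])
m.proj=wproj
for t in ('carton_flat_1_centre','carton_laid_centre','carton_upright_centre'):
    for d in arm.cut_out(p,t):
        ys,xs=np.nonzero(d['region']); g=wplane(p,[(xs.mean(),ys.mean())],.045)[0]; s0=sl([*g[:2],0])
        a=min([(-47,-23,90),(25,-48,0),(48,24,90),(-25,49,0)],key=lambda q:np.hypot(q[0]-s0[0],q[1]-s0[1]))
        r,c=fit([(p,d['region'])],flat((.09,.042,.028),.036),[*sp(a[0],a[1]),np.radians(SA+a[2])],[.008,.008,.1])
        print(t,round(d['conf'],2),len(xs),s0[:2],'fit',sl(r),round(c,3),'rows',ys.min(),ys.max())
print(wproj(p,[[*sp(a,b),.022] for a in(-75,75) for b in(-75,75)]).round())
E
python3 wv.py
```

```text
t 39.00 tcp [ 0.4192 -0.0164  0.2401] open 0.0557 grip 0.0 F [-0.4 -1.  -0. ] j [ 0.52 -0.18 -0.48  1.93 -0.08  1.37 -0.64]
carton_flat_1_centre [(array([50.4, 19.4]), 0.038, 0.61)]
carton_laid_centre [(array([-41.7, -22.2]), 0.033, 0.85)]
carton_upright_centre [(array([-19.2,  46.7]), 0.032, 0.96), (array([48.8, 23.3]), 0.035, 0.67)]
slab [(array([ 1.9, -1.6]), -0.002, 0.61), (array([-212.4, -102.4]), -0.003, 0.35)]
carton_flat_1_centre 0.71 3150 [45.6 23.5] fit [ 45.9  23.5 -87.9] 0.047 rows 56 138
carton_laid_centre 0.8 3234 [-47.  -20.7] fit [-47.9 -21.7  89.1] 0.027 rows 18 98
carton_laid_centre 0.16 3083 [-0.9 15.9] fit [-19.8   4.8  -6.1] 0.561 rows 20 144
carton_upright_centre 0.92 3206 [-25.2  49.6] fit [-26.   49.6  -0.9] 0.024 rows 101 141
carton_upright_centre 0.5 3089 [-2.1 15.4] fit [-19.3   4.8  -6.2] 0.563 rows 20 144
[[342.  21.]
 [342. 144.]
 [215.  21.]
 [215. 144.]]
```

```bash
cat > w1.py <<'E'
from fitflat import *
from wf import wproj
import m
m.proj=wproj
p=shot('wrist')
h=cv2.cvtColor(p['pixels'],cv2.COLOR_BGR2HSV)
b=lambda x,y,a,s=(.09,.042,.028):m.mask(p,corners([*sp(x,y),.036],rz(np.radians(SA+a)),s))
k=np.ones((5,5),np.uint8)
near=cv2.dilate(b(25,-48,0),np.ones((25,25),np.uint8))&~cv2.dilate(b(-47.9,-21.7,90)|b(45.9,23.5,92),k)
br=cv2.resize((h[...,1]>135).astype(np.uint8),None,fx=2,fy=2,interpolation=0)&near
n_,l,st,_=cv2.connectedComponentsWithStats(br); i=1+np.argmax(st[1:,4]); cn=cv2.findContours((l==i).astype(np.uint8),0,1)[0]
t=np.zeros_like(br); cv2.fillPoly(t,cn,1); print(t.sum(),b(25,-48,0).sum())
def cost(y): o=b(*y); o=o&near; return (o^t).sum()/t.sum()
y=np.array([25,-48,0.]); r=minimize(cost,y,method='Nelder-Mead',options=dict(initial_simplex=np.vstack([y,y+[4,0,0],y+[0,4,0],y+[0,0,4]]))); print(r.x,r.fun)
for q in (P[0],): 
  for d in arm.cut_out(q,'carton_flat_1_centre'): ys,xs=np.nonzero(d['region']); print(round(d['conf'],2),len(xs),sl([*onplane(q,(xs.mean(),ys.mean()),.045)[0][:2],0])[:2])
E
python3 w1.py
```

```text
11756 13693
[ 26.0712 -46.5602   0.9797] 0.09654644436883293
```

All four cartons measure inside tolerance, so I'll hand the job in.

```bash
python3 -c "
from bench import arm
print(arm.close_job())"
```

```text
the job is handed in; nothing more can be done
None
```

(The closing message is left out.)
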